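# Load the curing box and set its lamp

### The arm

A 6-joint arm with a two-finger parallel gripper is mounted at the origin on a cart in front of the work surface, level with it; the furniture and walls round the work are solid. World frame = base frame: x ahead of the robot, y to its left, z up, the work surface at z = 0. Lengths are in m, angles in rad, forces in N, time in s.
With the tool pointing down it reaches from about 0.425 to 0.95 m from the base axis. Payload 3.5 kg.
Tool frame: the origin (TCP) lies between the finger pads; the fingertips stand 25 mm ahead of it and the grasp point (between the pads) lies 6 mm ahead of it (ctrl.tips_ahead is the distance from the TCP to the fingertips, in m); z points along the fingers, y is the direction in which the jaws open and shut (so a half turn about z gives the same grasp; the last joint's range is limited). The gripper opens to 85 mm and grips with 20 to 120 N. Pads are 22 mm wide; open, the fingers measure 114 mm over their backs; the gripper's body (76 mm by 85 mm) begins 54 mm behind the grasp point. The pads swing forward as they close: fully open they stand 13 mm farther back than shut.
Start: joints at [1.194, 0.286, 1.577, -0, 1.279, -0.15], TCP at [0.152, 0.658, 0.256] pointing down, gripper open.
Joint ranges: [-2.77, 2.77], [-0.9, 2.22], [0.21, 2.48], [-1.53, 4.67], [0.24, 2.81], [-2.84, 2.84]. Speed limits (rad/s): [2.79, 2.79, 3.14, 3.14, 3.14, 3.14].

### API

Orientations are given as a unit quaternion [x, y, z, w].
In Python, from plant import ctrl, viewer, workorder gives the robot as it stands.
- The arm moves only by the tool drive_tool, never from a script. Its argument "deltas" is a list of rows, each an object of numbers: "dx", "dy", "dz": the shift along the world's x, y, z in m; "rx", "ry", "rz": the turn, a rotation vector about the world's x, y, z in degrees; "jaw": the finger opening in m, from 0 to 0.0854. In form: [{"dx": .., "dy": .., "dz": .., "rx": .., "ry": .., "rz": .., "jaw": ..}, ...]. A call has 1 to 20 rows; each row shifts and turns the commanded pose from where the row before left it; what a row does not reach is not made up. A row lasts 1/8 s, in which the tool goes at most 62.5 mm and 10.7 degrees, less where a joint would pass 70% of its speed; a pose out of reach is approached as far as the arm can. A call with a gripper value outside its range is refused whole. The fingers move at their own pace and stop on an object; "squeeze" is the grip in N (left out, the last holds). Time passes only in rows, so rows that do not move let the fingers close. It gives the time, the measured TCP pose, the force and the opening at its end, in the units of the state.
- ctrl.get_state(): the state, without advancing time (a new reading comes with each control period).
- viewer.read_camera(name): name is "scene" or "top" or "wrist"; returns the picture (420x560x3 uint8, red, green, blue); there is no depth.
- viewer.camera_info(name): a dict with "K" (3x3 intrinsics, pixels), "dist_coeffs" ([k1, k2, p1, p2, k3] as OpenCV has them; the pictures are not rectified), "R" (3x3) and "t" (3): a world point X has camera coordinates R X + t; the wrist camera has in their place "T_tool_cam" (4x4, takes a point from camera to tool coordinates, whose origin is the TCP and whose axes are the flange's). Camera axes: x right, y down, z forward; pixel columns grow to the right and rows downward; lengths in m; the calibration is good to about 2 mm. A picture is of the moment at which its call begins: read the wrist's pose just before it. camera_info takes no time and is no camera call.
- workorder.sign_off(): hands the job in, once; it reports no verdict.
The state is a dict: "time": time; "qpos": joint angles; "dq": joint speeds; "joint_efforts": joint torques, N m; "eef_pos": TCP position; "tcp_rot": TCP orientation; "contact_force": force on the tool from outside, world axes, zero at the start; "wrist_torque": the same for the moment, N m; "opening": opening from 0.0 (shut) to 1.0 (fully open).
Only numpy, scipy, OpenCV 4.12 (cv2) and the standard library are available. Lean on these libraries where they do the work, as an engineer would, in place of code of your own. Each camera call takes 0.05 s, during which the arm holds its last target. There are 200 camera calls.

### The job

Take the loaded drawer tray by its grip, carry it level and slide it fully home into the opening of the curing box, until its front plate closes flat against the box; do not touch the opened phone that lies in it, and keep it lying in the tray. Then turn the knob on the leaning control panel clockwise until the meter's needle rests on the thick mark, let go, and leave the other things on the desk where they are.

Things in the scene. Friction and masses are not known exactly. Their poses are not given: they have to be found in the camera images.
- curing_box: White bench curing box, fixed, 230 wide (y) x 160 deep (x) x 152 high (z) mm. Origin: centre of its underside; x points from front to back, z up. The front face, with the drawer opening in it, is the plane x = -80. Above the opening a control panel leans back, with the meter on its left and the knob on its right. With the tray fully home, the tray's origin is at (-30, 0, 50), axes parallel.
- slot (a point): Middle of the opening's lower edge, in the plane of the front face, at the height of the chamber floor (z = 50 mm in the box). Axes as the box. The opening is 201 mm wide at the mouth and narrows over 14 mm to guide walls 187 apart; a ramp rises from z = 45 to the floor at 50 over the same 14 mm; upper edge at z = 86; chamber 150 deep.
- panel (a point): Middle of the panel's lower edge (z = 94 mm in the box, in the plane of the front face). Axes as the box. The panel rises from here 75 mm back and 58 up: its normal is 38 degrees (0.663 rad) from vertical, leaning to the front: (-0.616, 0, 0.788) in the box's frame.
- drawer_tray: Aluminium drawer tray, 0.14 kg, the phone lying in it. Origin: on the underside of the pan; x from the grip to the inserted end, z up. Pan x = -50 to +47 mm, 182 wide (y), walls 14 high, floor 3 thick, cut corners at the inserted end. A white front plate, 214 wide, 40 high, x = -56 to -50, stops against the box's face. From its middle stands the grip.
- tray_grip (a point): Holding point in the tray's grip, (-80, 0, 30) mm in the tray's frame, axes as the tray. The grip is an upright black tab, 12 mm thick (y), from x = -94 to -56 and z = 7 to 37 in the tray's frame.
- phone: Opened phone, display off, 158 x 78 x 7 mm, 0.14 kg, lying crosswise in the tray with a few mm of play. Origin: centre of its underside, which lies 3 mm over the tray's underside; x along its length (across the tray), z up.
- power_knob (a joint): Round black fluted knob, 35 mm in diameter and 24 high over a 44 mm skirt, on the right of the leaning panel; its axis is the panel's normal. Value in rad, growing clockwise as one looks at the panel, 0 to 3.5; it turns stiffly (0.03 N m) and stays where it is left.
- knob_grip (a point): On the knob's axis, 4 mm below its top face (22 mm above the panel); z is the knob's axis, pointing out of the panel; x and y turn with the knob.
- needle (a joint): The meter's needle, value in rad: 0 at the left end of the scale, growing clockwise to 1.75 at the right end; it follows the knob at half its angle. The thick mark is at 1.15 and covers 0.05 either way.
- meter_mark (a point): Middle of the meter's thick mark, a black bar 4 mm wide and 13 long on the white dial (the other marks are hair lines), right of the top of the scale.
- black_case: Bystander: black case, 55 x 95 x 15 mm, lying before the box on the right. Origin: centre of its underside.
- magnetiser: Bystander: small yellow block with a hollow in its top, 36 x 48 x 24 mm, on the mat, beside the box on the right. Origin: centre of its underside.
- masking_tape: Bystander: roll of masking tape lying flat, 100 mm in diameter, 25 high, near the desk's front edge on the left. Origin: centre of its underside.

How it is judged:
By the outcome, as a careful person would: the job done as asked, in the order asked, and still so for the second after the job is handed in, with the robot touching nothing.
It also fails if it takes over 72 s, if anything falls off the work surface, if the arm or the gripper's body presses on something with over 40 N, if the wrist force passes 120 N, or if a joint passes its speed limit or range.

## Working session

There is one attempt and no reset: what is moved stays moved. The work goes in short steps, Python scripts to look and compute and a tool call to move; the robot and the scene stay as the last step left them, time stands still between calls to the robot, and variables do not carry over. Pictures are saved under pics/ and viewed, and the job is handed in when it is done.

Besides the shell and the picture viewer there is one more tool, called after "Request:" as name(argument=value, ...), one argument or row to a line, values as JSON. drive_tool: Moves the arm, as the interface text tells. Its arguments: {"type":"object","properties":{"deltas":{"type":"array"},"squeeze":{"type":"number"}},"required":["deltas"]}

```bash
mkdir -p pics; ls
cat > h.py <<'E'
import numpy as np, cv2
from scipy.spatial.transform import Rotation as Ro
from plant import ctrl, viewer, workorder
def snap(n,f):
    s=ctrl.get_state(); im=viewer.read_camera(n); cv2.imwrite(f'pics/{f}.png',im[:,:,::-1]); return s,im
def cam(n,s=None):
    i=viewer.camera_info(n); K=np.array(i['K']); d=np.array(i['dist_coeffs'],float)
    if n=='wrist':
        T=np.eye(4); T[:3,:3]=Ro.from_quat(s['tcp_rot']).as_matrix(); T[:3,3]=s['eef_pos']
        M=np.linalg.inv(T@np.array(i['T_tool_cam'])); return K,d,M[:3,:3],M[:3,3]
    return K,d,np.array(i['R']),np.array(i['t'])
def ray(c,uv):
    K,d,R,t=c; p=cv2.undistortPoints(np.array(uv,float).reshape(-1,1,2),K,d).reshape(-1,2)
    v=np.c_[p,np.ones(len(p))]@R; return -R.T@t, v/np.linalg.norm(v,axis=1)[:,None]
def onz(c,uv,z):
    o,v=ray(c,uv); return o+v*((z-o[2])/v[:,2])[:,None]
def onplane(c,uv,p,n):
    o,v=ray(c,uv); return o+v*(((np.array(p)-o)@n)/(v@n))[:,None]
def proj(c,X):
    K,d,R,t=c; return cv2.projectPoints(np.array(X,float).reshape(-1,1,3),cv2.Rodrigues(R)[0],t,K,d)[0].reshape(-1,2)
E
python3 - <<'E'
from h import *
for n in ('scene','top','wrist'):
    s,im=snap(n,n+'0'); c=cam(n,s); print(n,im.shape,(-c[2].T@c[3]).round(3),c[2][2].round(2),c[0][0,0])
print(s)
E
```

```text
pics
scene (420, 560, 3) [ 0.069 -0.962  0.603] [ 0.42  0.79 -0.44] 516.4261352086329
top (420, 560, 3) [ 0.298 -0.054  1.313] [ 0.19  0.   -0.98] 499.8921182118305
wrist (420, 560, 3) [0.081 0.674 0.373] [ 0.28 -0.07 -0.96] 297.4556464300833
{'time': 0.1, 'qpos': array([ 1.19400207e+00,  2.87113433e-01,  1.57803223e+00, -2.42844793e-05,
        1.27860476e+00, -1.50025978e-01]), 'dq': array([-0.00149769, -0.00094379, -0.00173307, -0.00071606,  0.0007708 ,
        0.00021335]), 'joint_efforts': array([-3.46223324e-04, -4.07294011e+01, -2.93699867e+01, -1.95802922e-04,
        3.43518135e-03,  6.27875522e-06]), 'eef_pos': array([0.1515515 , 0.65720985, 0.25506032]), 'tcp_rot': array([ 1.13137799e-01,  9.93578721e-01, -1.04470141e-03, -2.69692160e-04]), 'contact_force': array([ 0.44915744, -0.35373923,  0.2397506 ]), 'wrist_torque': array([ 0.03761483,  0.0169945 , -0.01311321]), 'opening': 0.9999115781932535}
```

View pics/scene0.png

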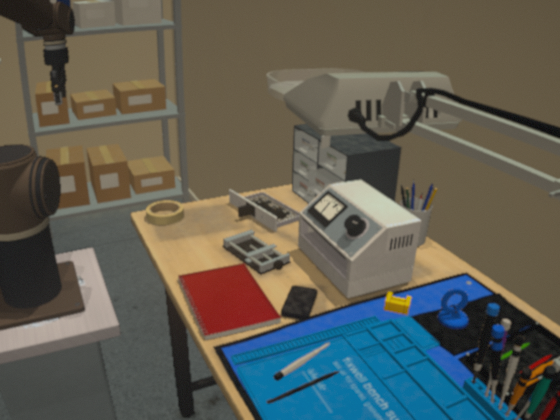

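View pics/top0.png

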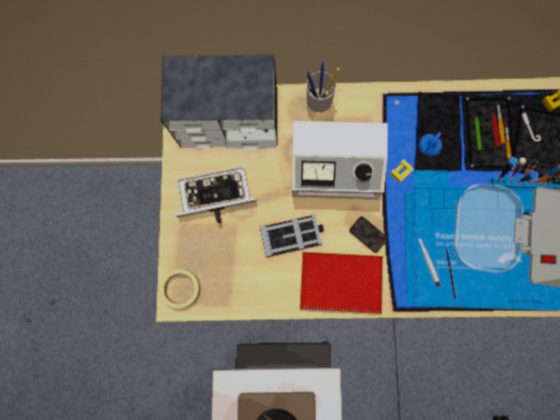

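View pics/wrist0.png

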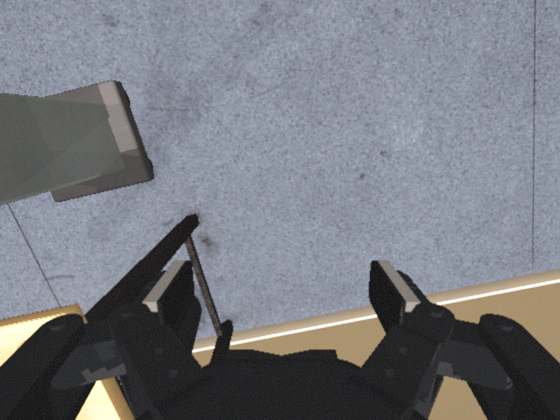

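Run:
```python
import cv2
a=cv2.imread('pics/top0.png')
cv2.imwrite('pics/z1.png',cv2.resize(a[155:235,165:265],None,fx=7,fy=7,interpolation=cv2.INTER_CUBIC))
cv2.imwrite('pics/z2.png',cv2.resize(a[115:205,285:395],None,fx=6.5,fy=6.5,interpolation=cv2.INTER_CUBIC))
a=cv2.imread('pics/scene0.png')
cv2.imwrite('pics/z3.png',cv2.resize(a[170:310,220:420],None,fx=4,fy=4,interpolation=cv2.INTER_CUBIC))
```

```text
(no output)
```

View pics/z1.png

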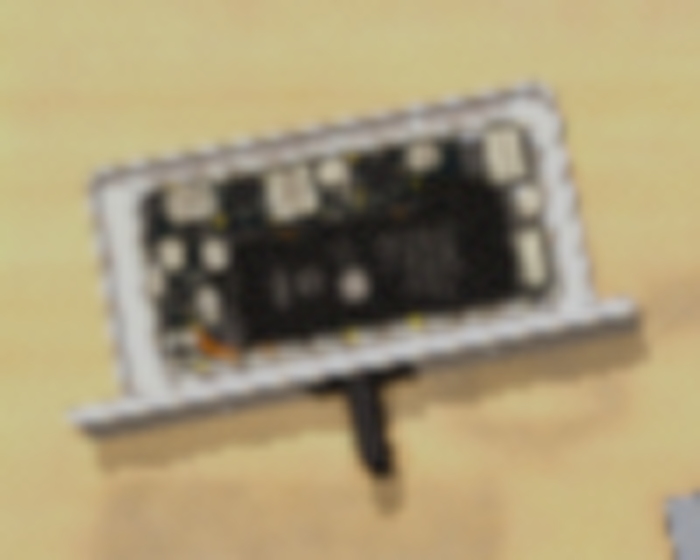

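View pics/z2.png

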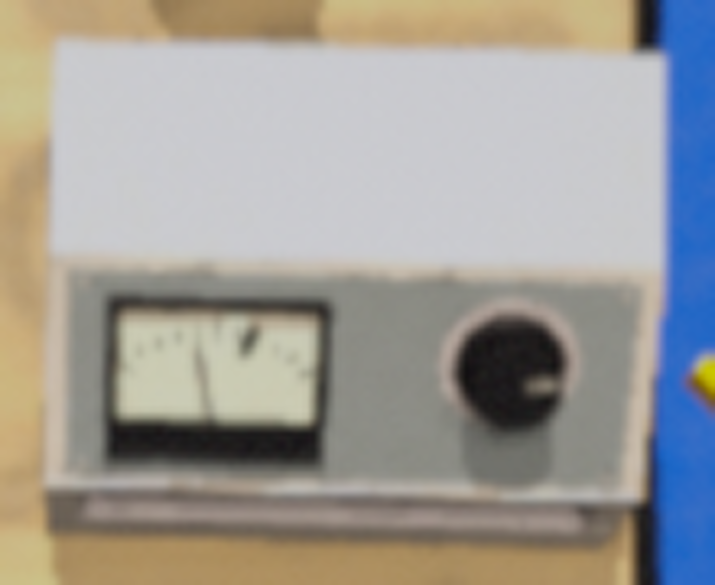

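View pics/z3.png

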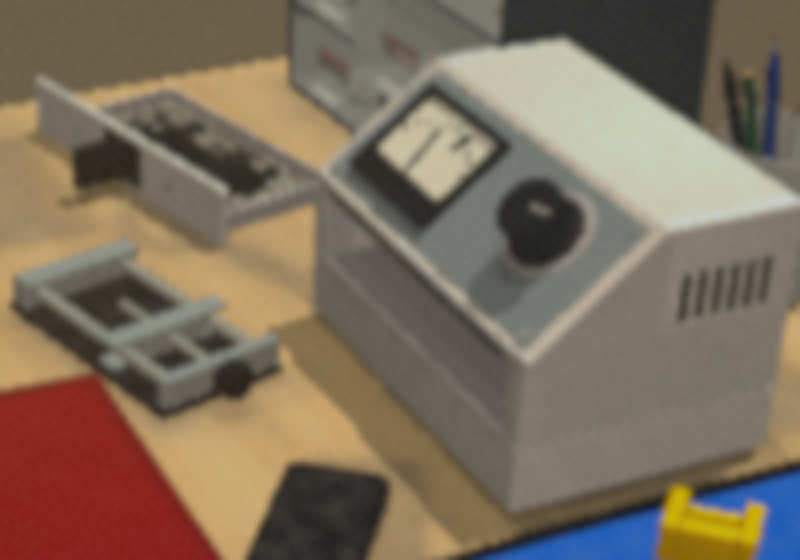

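Run:
```python
from h import *
c=cam('top')
def z1(p): return np.array(p,float)/7+[165-.43,155-.43]
def z2(p): return np.array(p,float)/6.5+[285-.42,115-.42]
pl=onz(c,z1([[72,412],[640,310],[85,432],[640,322]]),.040); print(pl.round(4))
g=onz(c,z1([[378,470],[360,385]]),.037); print(g.round(4))
e=pl[1]-pl[0]; print('yaw of tray x',np.degrees(np.arctan2(e[0],-e[1])), np.linalg.norm(e))
b=onz(c,z2([[55,40],[665,57],[50,262],[660,272]]),.152);q=onz(c,z2([[45,490],[645,500]]),.094)
print(b.round(4),q.round(4))
for e in (b[1]-b[0],b[3]-b[2],q[1]-q[0]): print(np.degrees(np.arctan2(e[0],-e[1])),np.linalg.norm(e))
print(onz(c,z2([[510,370]]),.152-.02))
```

```text
[[0.5414 0.2553 0.04  ]
 [0.5765 0.0456 0.04  ]
 [0.5338 0.2503 0.04  ]
 [0.5719 0.0456 0.04  ]]
[[0.5182 0.1427 0.037 ]
 [0.5503 0.1498 0.037 ]]
yaw of tray x 9.510159878997763 0.2125825428493316
[[ 0.7461 -0.0542  0.152 ]
 [ 0.735  -0.2829  0.152 ]
 [ 0.6593 -0.051   0.152 ]
 [ 0.6513 -0.2769  0.152 ]] [[ 0.586  -0.0475  0.094 ]
 [ 0.5781 -0.2778  0.094 ]]
-2.7910742803042674 0.22898333104232194
-2.0236369428502137 0.2260971785963466
-1.963290269878765 0.23039989835173366
[[ 0.62022584 -0.22284122  0.132     ]]
```

Request:
drive_tool(
  deltas=[
    {"dx": 0.023, "dy": -0.032, "dz": -0.0035, "rz": 1.4},
    {"dx": 0.023, "dy": -0.032, "dz": -0.0035, "rz": 1.4},
    {"dx": 0.023, "dy": -0.032, "dz": -0.0035, "rz": 1.4},
    {"dx": 0.023, "dy": -0.032, "dz": -0.0035, "rz": 1.4},
    {"dx": 0.023, "dy": -0.032, "dz": -0.0035, "rz": 1.4},
    {"dx": 0.023, "dy": -0.032, "dz": -0.0035, "rz": 1.4},
    {"dx": 0.023, "dy": -0.032, "dz": -0.0035, "rz": 1.4},
    {"dx": 0.023, "dy": -0.032, "dz": -0.0035, "rz": 1.4},
    {"dx": 0.023, "dy": -0.032, "dz": -0.0035, "rz": 1.4},
    {"dx": 0.023, "dy": -0.032, "dz": -0.0035, "rz": 1.4},
    {"dx": 0.023, "dy": -0.032, "dz": -0.0035, "rz": 1.4},
    {"dx": 0.023, "dy": -0.032, "dz": -0.0035, "rz": 1.4},
    {"dx": 0.023, "dy": -0.032, "dz": -0.0035, "rz": 1.4},
    {"dx": 0.023, "dy": -0.032, "dz": -0.0035, "rz": 1.4},
    {"dx": 0.023, "dy": -0.032, "dz": -0.0035, "rz": 1.4},
    {"dx": 0.023, "dy": -0.032, "dz": -0.0035, "rz": 1.4},
    {},
    {},
  ],
)

```text
schema error: expected keys dx, dy, dz, rx, ry, rz, jaw
```

Run:
```python
from h import *
s,im=snap('wrist','w1'); c=cam('wrist',s)
print(s['eef_pos'],Ro.from_quat(s['tcp_rot']).as_matrix().round(3))
print(proj(c,[[.531,.1455,.03],[.5414,.2553,.04],[.5765,.0456,.04]]))
```

```text
[0.15157898 0.65727936 0.2552022 ] [[-0.974  0.225 -0.001]
 [ 0.225  0.974 -0.002]
 [ 0.    -0.002 -1.   ]]
[[ 28.98999759 476.50085281]
 [ 90.31157489 477.34849577]
 [-18.53194456 511.58715732]]
```

View pics/w1.png

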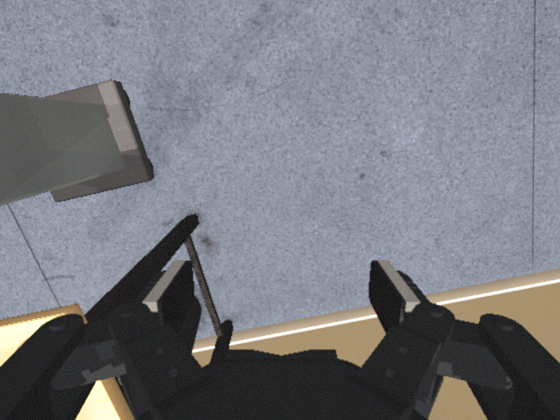

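Request:
drive_tool(
  deltas=[
    {"dx": 0.023, "dy": -0.032, "dz": -0.0035, "rx": 0, "ry": 0, "rz": 1.4, "jaw": 0.085},
    {"dx": 0.023, "dy": -0.032, "dz": -0.0035, "rx": 0, "ry": 0, "rz": 1.4, "jaw": 0.085},
    {"dx": 0.023, "dy": -0.032, "dz": -0.0035, "rx": 0, "ry": 0, "rz": 1.4, "jaw": 0.085},
    {"dx": 0.023, "dy": -0.032, "dz": -0.0035, "rx": 0, "ry": 0, "rz": 1.4, "jaw": 0.085},
    {"dx": 0.023, "dy": -0.032, "dz": -0.0035, "rx": 0, "ry": 0, "rz": 1.4, "jaw": 0.085},
    {"dx": 0.023, "dy": -0.032, "dz": -0.0035, "rx": 0, "ry": 0, "rz": 1.4, "jaw": 0.085},
    {"dx": 0.023, "dy": -0.032, "dz": -0.0035, "rx": 0, "ry": 0, "rz": 1.4, "jaw": 0.085},
    {"dx": 0.023, "dy": -0.032, "dz": -0.0035, "rx": 0, "ry": 0, "rz": 1.4, "jaw": 0.085},
    {"dx": 0.023, "dy": -0.032, "dz": -0.0035, "rx": 0, "ry": 0, "rz": 1.4, "jaw": 0.085},
    {"dx": 0.023, "dy": -0.032, "dz": -0.0035, "rx": 0, "ry": 0, "rz": 1.4, "jaw": 0.085},
    {"dx": 0.023, "dy": -0.032, "dz": -0.0035, "rx": 0, "ry": 0, "rz": 1.4, "jaw": 0.085},
    {"dx": 0.023, "dy": -0.032, "dz": -0.0035, "rx": 0, "ry": 0, "rz": 1.4, "jaw": 0.085},
    {"dx": 0.023, "dy": -0.032, "dz": -0.0035, "rx": 0, "ry": 0, "rz": 1.4, "jaw": 0.085},
    {"dx": 0.023, "dy": -0.032, "dz": -0.0035, "rx": 0, "ry": 0, "rz": 1.4, "jaw": 0.085},
    {"dx": 0.023, "dy": -0.032, "dz": -0.0035, "rx": 0, "ry": 0, "rz": 1.4, "jaw": 0.085},
    {"dx": 0.023, "dy": -0.032, "dz": -0.0035, "rx": 0, "ry": 0, "rz": 1.4, "jaw": 0.085},
    {"dx": 0, "dy": 0, "dz": 0, "rx": 0, "ry": 0, "rz": 0, "jaw": 0.085},
    {"dx": 0, "dy": 0, "dz": 0, "rx": 0, "ry": 0, "rz": 0, "jaw": 0.085},
  ],
)

```text
time: 2.45
eef_pos: [0.5194, 0.1459, 0.2001]
tcp_rot: [-0.082, 0.997, 0.0, -0.0]
contact_force: [-0.7, 0.7, 0.2]
opening: 0.991
```

Run:
```python
from h import *
s,im=snap('wrist','w2'); c=cam('wrist',s)
print(s['eef_pos'],Ro.from_quat(s['tcp_rot']).as_matrix().round(3))
print(proj(c,[[.531,.1455,.03],[.5414,.2553,.04],[.5765,.0456,.04]]))
```

```text
[0.51935408 0.1459196  0.200093  ] [[-0.987 -0.163 -0.001]
 [-0.163  0.987  0.   ]
 [ 0.001  0.    -1.   ]]
[[278.56246778 208.67214287]
 [384.98004269 238.43908882]
 [172.88940403 238.84899211]]
```

View pics/w2.png

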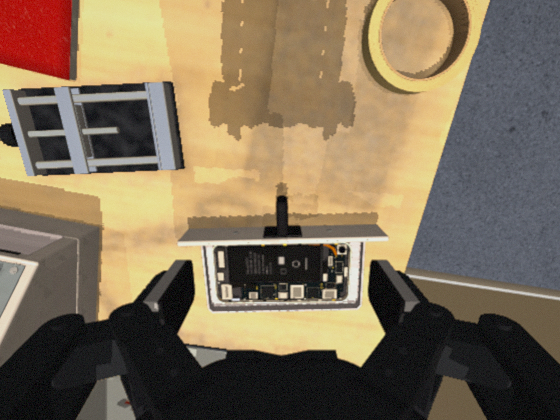

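Run:
```python
import cv2
a=cv2.imread('pics/w2.png')
cv2.imwrite('pics/z4.png',cv2.resize(a[180:320,165:400],None,fx=3.4,fy=3.4,interpolation=cv2.INTER_CUBIC))
```

```text
(no output)
```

View pics/z4.png

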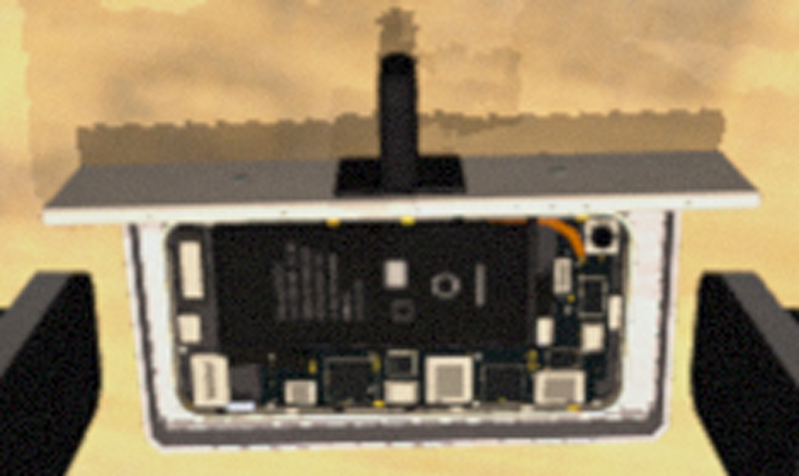

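Run:
```python
from h import *
s=ctrl.get_state(); c=cam('wrist',s)
z=lambda p: np.array(p,float)/3.4+[165-.35,180-.35]
for zz in (.036,.04): 
  a=onz(c,z([[45,210],[758,193]]),zz); print(zz,a.round(4),np.linalg.norm(a[1]-a[0]))
for zz in (-.004,0.,.004):
  b=onz(c,z([[80,165],[720,150]]),zz);print(zz,b.round(4),np.linalg.norm(b[1]-b[0]))
e=a[0]-a[1]; print('yaw',np.degrees(np.arctan2(-e[0],e[1]))) if e[1]>0 else print('yaw',np.degrees(np.arctan2(e[0],-e[1])))
e=b[0]-b[1]; print(np.degrees(np.arctan2(e[0],-e[1])))
print(onz(c,z([[398,60],[398,188]]),.037).round(4))
```

```text
0.036 [[0.5803 0.0499 0.036 ]
 [0.54   0.2595 0.036 ]] 0.2134517520384351
0.04 [[0.5785 0.0511 0.04  ]
 [0.5387 0.2577 0.04  ]] 0.21042403825513972
-0.004 [[ 0.5808  0.0484 -0.004 ]
 [ 0.5401  0.2605 -0.004 ]] 0.21593109505285898
0.0 [[0.5791 0.0495 0.    ]
 [0.539  0.2589 0.    ]] 0.2132486984232325
0.004 [[0.5775 0.0506 0.004 ]
 [0.5378 0.2574 0.004 ]] 0.210566301793606
yaw 10.901962219356543
10.855356349600985
[[0.517  0.1468 0.037 ]
 [0.5556 0.1532 0.037 ]]
```

Request:
drive_tool(
  squeeze=100,
  deltas=[
    {"dx": 0.007, "dy": 0.002, "dz": -0.03, "rx": 0, "ry": 0, "rz": 0.8, "jaw": 0.085},
    {"dx": 0.0066, "dy": 0.002, "dz": -0.03, "rx": 0, "ry": 0, "rz": 0.7, "jaw": 0.085},
    {"dx": 0, "dy": 0, "dz": -0.03, "rx": 0, "ry": 0, "rz": 0, "jaw": 0.05},
    {"dx": 0, "dy": 0, "dz": -0.03, "rx": 0, "ry": 0, "rz": 0, "jaw": 0.05},
    {"dx": 0, "dy": 0, "dz": -0.025, "rx": 0, "ry": 0, "rz": 0, "jaw": 0.05},
    {"dx": 0, "dy": 0, "dz": -0.015, "rx": 0, "ry": 0, "rz": 0, "jaw": 0.05},
    {"dx": 0, "dy": 0, "dz": -0.005, "rx": 0, "ry": 0, "rz": 0, "jaw": 0.03},
    {"dx": 0, "dy": 0, "dz": 0, "rx": 0, "ry": 0, "rz": 0, "jaw": 0.025},
    {"dx": 0, "dy": 0, "dz": 0, "rx": 0, "ry": 0, "rz": 0, "jaw": 0.02},
  ],
)

```text
time: 3.62
eef_pos: [0.5342, 0.1499, 0.0365]
tcp_rot: [-0.095, 0.995, -0.0, 0.001]
contact_force: [0.7, -0.3, 0.6]
opening: 0.232
```

Run:
```python
from h import *
s,im=snap('wrist','w3')
```

```text
(no output)
```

View pics/w3.png

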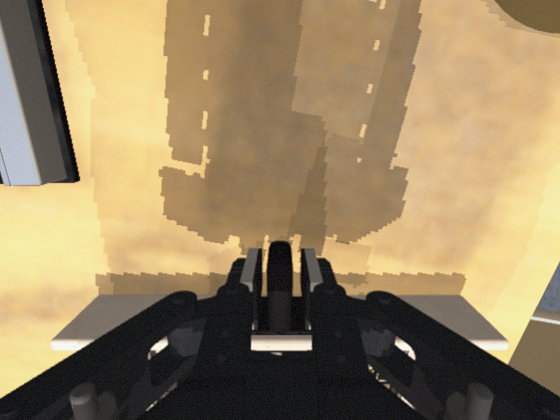

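Request:
drive_tool(
  squeeze=100,
  deltas=[
    {"dx": 0, "dy": 0, "dz": 0, "rx": 0, "ry": 0, "rz": 0, "jaw": 0.005},
    {"dx": 0, "dy": 0, "dz": 0, "rx": 0, "ry": 0, "rz": 0, "jaw": 0},
    {"dx": 0, "dy": 0, "dz": 0, "rx": 0, "ry": 0, "rz": 0, "jaw": 0},
    {"dx": 0, "dy": 0, "dz": 0, "rx": 0, "ry": 0, "rz": 0, "jaw": 0},
    {"dx": 0, "dy": 0, "dz": 0.003, "rx": 0, "ry": 0, "rz": 0, "jaw": 0},
    {"dx": 0, "dy": 0, "dz": 0.007, "rx": 0, "ry": 0, "rz": 0, "jaw": 0},
    {"dx": 0, "dy": 0, "dz": 0.015, "rx": 0, "ry": 0, "rz": 0, "jaw": 0},
    {"dx": 0, "dy": 0, "dz": 0.025, "rx": 0, "ry": 0, "rz": 0, "jaw": 0},
    {"dx": 0, "dy": 0, "dz": 0.025, "rx": 0, "ry": 0, "rz": 0, "jaw": 0},
    {"dx": 0, "dy": 0, "dz": 0.015, "rx": 0, "ry": 0, "rz": 0, "jaw": 0},
    {"dx": 0, "dy": 0, "dz": 0.005, "rx": 0, "ry": 0, "rz": 0, "jaw": 0},
    {"dx": 0, "dy": 0, "dz": 0, "rx": 0, "ry": 0, "rz": 0, "jaw": 0},
  ],
)

```text
time: 5.18
eef_pos: [0.5331, 0.1497, 0.1301]
tcp_rot: [-0.095, 0.995, -0.0, -0.0]
contact_force: [-0.5, -0.0, -2.8]
opening: 0.12
```

Run:
```python
from h import *
s,im=snap('scene','s1'); print(s['eef_pos'],s['contact_force'],s['wrist_torque'])
cv2.imwrite('pics/s1z.png',cv2.resize(im[150:310,180:420,::-1],None,fx=3.3,fy=3.3,interpolation=cv2.INTER_CUBIC))
snap('wrist','w4')
```

```text
[0.53308539 0.14966396 0.13014353] [-0.54540775 -0.02261236 -2.84184493] [-0.01264167  0.17936094 -0.00759757]
```

View pics/s1z.png

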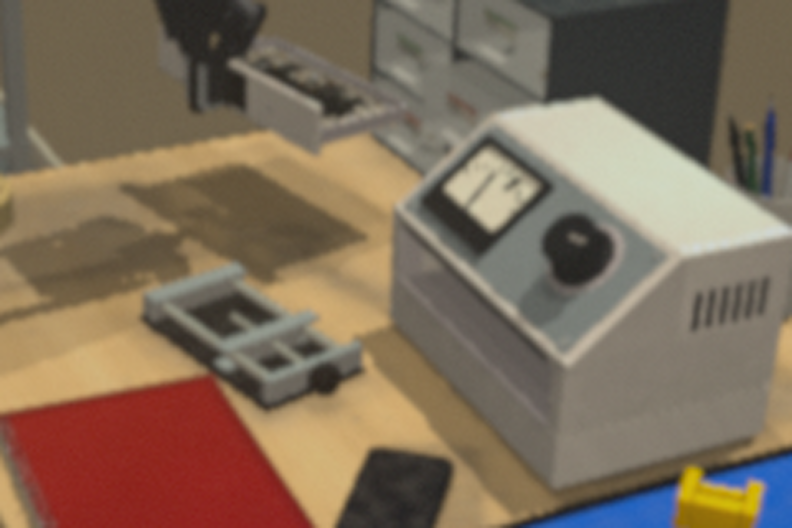

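View pics/w4.png

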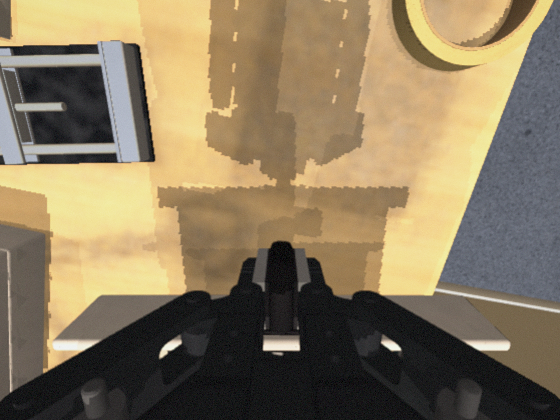

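Run:
```python
from h import *
c=cam('scene')
z=lambda p: np.array(p,float)/4+[220-.37,170-.37]
print(onz(c,z([[318,175],[525,360]]),.094).round(4)); print(onz(c,z([[512,512],[765,455]]),0).round(4))
print(onz(c,z([[435,62],[662,228],[565,38],[799,198]]),.152).round(4))
th=np.radians(-2.1)
for n,sh in(('top',0),('scene',0)):
  c=cam(n); f=np.array([.582,-.163,0]); R=Ro.from_euler('z',th).as_matrix()
  print(n,proj(c,[f+R@np.array(p) for p in ([0,.115,.094],[0,-.115,.094],[.160,.115,.152],[.160,-.115,.152],[0,-.115,0],[.160,-.115,0])]).round(1))
```

```text
[[ 0.5896 -0.0515  0.094 ]
 [ 0.5833 -0.2708  0.094 ]]
[[ 0.5889 -0.2657  0.    ]
 [ 0.7411 -0.2818  0.    ]]
[[ 0.6614 -0.0538  0.152 ]
 [ 0.6547 -0.2746  0.152 ]
 [ 0.7517 -0.053   0.152 ]
 [ 0.7395 -0.2772  0.152 ]]
top [[291.7 189.9]
 [383.9 191.6]
 [292.9 120.7]
 [387.2 122.3]
 [377.8 199.6]
 [377.2 142.5]]
scene [[297.1 213. ]
 [350.5 262. ]
 [359.1 179.6]
 [420.8 220.6]
 [346.3 302.2]
 [410.3 284.2]]
```

Request:
drive_tool(
  deltas=[
    {"dx": -0.008, "dy": 0, "dz": 0, "rx": 0, "ry": 0, "rz": 0, "jaw": 0},
    {"dx": -0.018, "dy": 0, "dz": 0, "rx": 0, "ry": 0, "rz": 0, "jaw": 0},
    {"dx": -0.02, "dy": 0, "dz": 0, "rx": 0, "ry": 0, "rz": 0, "jaw": 0},
    {"dx": -0.02, "dy": 0, "dz": 0, "rx": 0, "ry": 0, "rz": 0, "jaw": 0},
    {"dx": -0.018, "dy": 0, "dz": 0, "rx": 0, "ry": 0, "rz": 0, "jaw": 0},
    {"dx": -0.009, "dy": -0.008, "dz": 0, "rx": 0, "ry": 0, "rz": -0.5, "jaw": 0},
    {"dx": 0, "dy": -0.018, "dz": 0, "rx": 0, "ry": 0, "rz": -1, "jaw": 0},
    {"dx": 0, "dy": -0.025, "dz": 0, "rx": 0, "ry": 0, "rz": -1, "jaw": 0},
    {"dx": 0, "dy": -0.025, "dz": 0, "rx": 0, "ry": 0, "rz": -1, "jaw": 0},
    {"dx": 0, "dy": -0.025, "dz": 0, "rx": 0, "ry": 0, "rz": -1, "jaw": 0},
    {"dx": 0, "dy": -0.025, "dz": 0, "rx": 0, "ry": 0, "rz": -1, "jaw": 0},
    {"dx": 0, "dy": -0.025, "dz": 0, "rx": 0, "ry": 0, "rz": -1, "jaw": 0},
    {"dx": 0, "dy": -0.025, "dz": 0, "rx": 0, "ry": 0, "rz": -1, "jaw": 0},
    {"dx": 0, "dy": -0.025, "dz": -0.005, "rx": 0, "ry": 0, "rz": -1, "jaw": 0},
    {"dx": 0, "dy": -0.025, "dz": -0.008, "rx": 0, "ry": 0, "rz": -1, "jaw": 0},
    {"dx": 0, "dy": -0.025, "dz": -0.008, "rx": 0, "ry": 0, "rz": -1, "jaw": 0},
    {"dx": 0, "dy": -0.025, "dz": -0.008, "rx": 0, "ry": 0, "rz": -1, "jaw": 0},
    {"dx": 0, "dy": -0.02, "dz": -0.008, "rx": 0, "ry": 0, "rz": -1, "jaw": 0},
    {"dx": 0, "dy": -0.01, "dz": -0.005, "rx": 0, "ry": 0, "rz": -0.6, "jaw": 0},
    {"dx": 0, "dy": 0, "dz": 0, "rx": 0, "ry": 0, "rz": 0, "jaw": 0},
  ],
)

```text
time: 7.78
eef_pos: [0.44, -0.1566, 0.0879]
tcp_rot: [0.02, 1.0, 0.0, -0.0]
contact_force: [-0.6, 0.2, -2.2]
opening: 0.12
```

Run:
```python
from h import *
s,im=snap('scene','s2'); print(s['eef_pos'],s['contact_force'],s['wrist_torque'],Ro.from_quat(s['tcp_rot']).as_matrix().round(4))
cv2.imwrite('pics/s2z.png',cv2.resize(im[150:310,180:420,::-1],None,fx=3.3,fy=3.3,interpolation=cv2.INTER_CUBIC))
s,im=snap('top','t2')
cv2.imwrite('pics/t2z.png',cv2.resize(im[115:275,275:405,::-1],None,fx=3.7,fy=3.7,interpolation=cv2.INTER_CUBIC))
snap('wrist','w5')
```

```text
[ 0.43995162 -0.1566171   0.08790695] [-0.56554325  0.21286932 -2.24307937] [0.05985648 0.12304573 0.05940466] [[-9.992e-01  3.950e-02 -9.000e-04]
 [ 3.950e-02  9.992e-01  6.000e-04]
 [ 1.000e-03  6.000e-04 -1.000e+00]]
```

View pics/s2z.png

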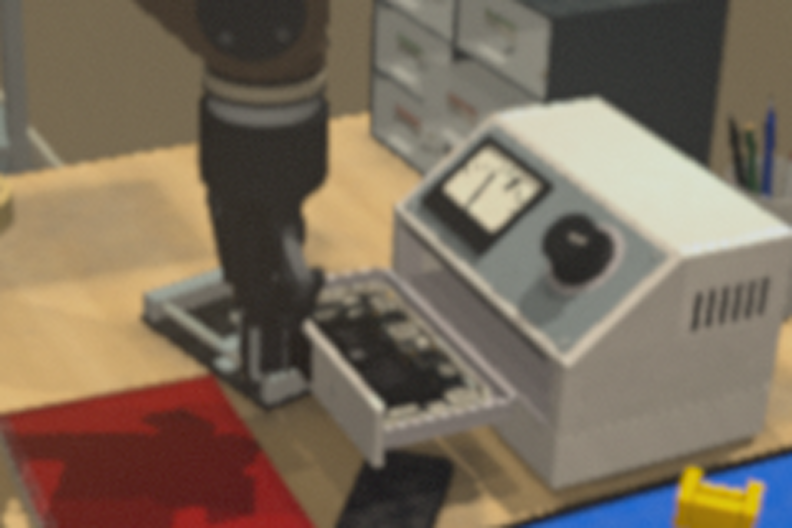

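View pics/t2z.png

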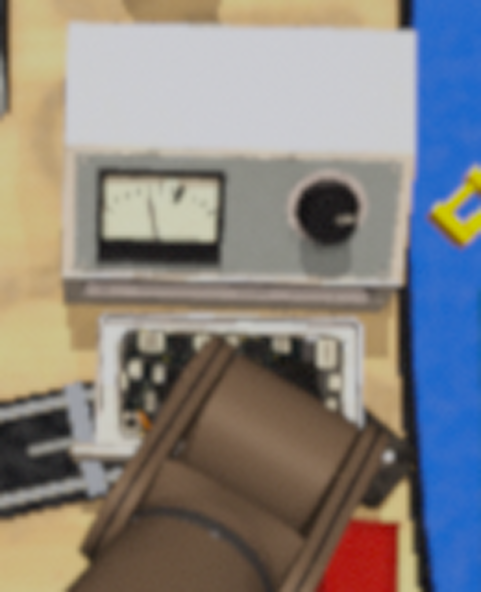

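View pics/w5.png

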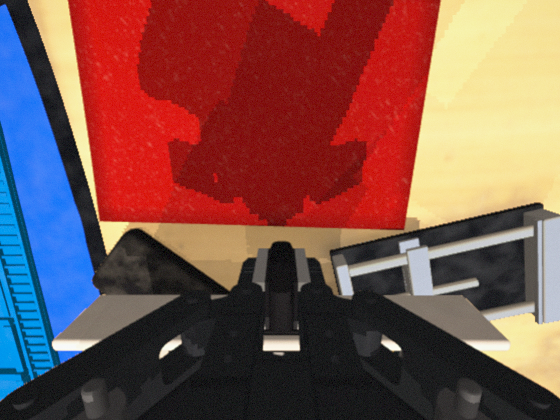

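Run:
```python
from h import *
c=cam('top'); z=lambda p: np.array(p,float)/3.7+[275-.36,115-.36]
t=onz(c,z([[98,318],[363,323]]),.0665); print(t.round(4),t.mean(0),np.linalg.norm(t[1]-t[0]),np.degrees(np.arctan2(t[1,0]-t[0,0],t[0,1]-t[1,1])))
q=onz(c,z([[63,278],[407,287]]),.094); print(q.round(4),q.mean(0),np.linalg.norm(q[1]-q[0]),np.degrees(np.arctan2(q[1,0]-q[0,0],q[0,1]-q[1,1])))
b=onz(c,z([[68,24],[416,31]]),.152); print(b.round(4),b.mean(0),np.linalg.norm(b[1]-b[0]),np.degrees(np.arctan2(b[1,0]-b[0,0],b[0,1]-b[1,1])))
```

```text
[[ 0.5643 -0.0715  0.0665]
 [ 0.5577 -0.2535  0.0665]] [ 0.56096582 -0.16246803  0.0665    ] 0.18209304603462834 -2.070034253398044
[[ 0.5864 -0.0479  0.094 ]
 [ 0.5762 -0.2797  0.094 ]] [ 0.58134235 -0.16383605  0.094     ] 0.23204072326772512 -2.5221965650750837
[[ 0.7451 -0.0541  0.152 ]
 [ 0.7358 -0.2834  0.152 ]] [ 0.74047733 -0.16874099  0.152     ] 0.22946204737627743 -2.3231897242034054
```

Request:
drive_tool(
  deltas=[
    {"dx": 0.005, "dy": -0.0002, "dz": 0, "rx": 0, "ry": 0, "rz": -0.3, "jaw": 0},
    {"dx": 0.01, "dy": -0.0004, "dz": 0, "rx": 0, "ry": 0, "rz": 0, "jaw": 0},
    {"dx": 0.01, "dy": -0.0004, "dz": 0, "rx": 0, "ry": 0, "rz": 0, "jaw": 0},
    {"dx": 0.01, "dy": -0.0004, "dz": 0, "rx": 0, "ry": 0, "rz": 0, "jaw": 0},
    {"dx": 0.01, "dy": -0.0004, "dz": 0, "rx": 0, "ry": 0, "rz": 0, "jaw": 0},
    {"dx": 0.005, "dy": -0.0002, "dz": 0, "rx": 0, "ry": 0, "rz": 0, "jaw": 0},
    {"dx": 0, "dy": 0, "dz": 0, "rx": 0, "ry": 0, "rz": 0, "jaw": 0},
  ],
)

```text
time: 8.8
eef_pos: [0.4908, -0.1583, 0.0883]
tcp_rot: [0.022, 1.0, -0.0, 0.0]
contact_force: [0.1, 0.8, -2.2]
opening: 0.118
```

Run:
```python
from h import *
s,im=snap('scene','s3'); print(s['eef_pos'],s['contact_force'],s['wrist_torque'])
cv2.imwrite('pics/s3z.png',cv2.resize(im[180:310,220:380,::-1],None,fx=4.5,fy=4.5,interpolation=cv2.INTER_CUBIC))
```

```text
[ 0.49077218 -0.1582966   0.08827269] [ 0.1034306   0.83010403 -2.18214859] [0.04948127 0.14648505 0.10272407]
```

View pics/s3z.png

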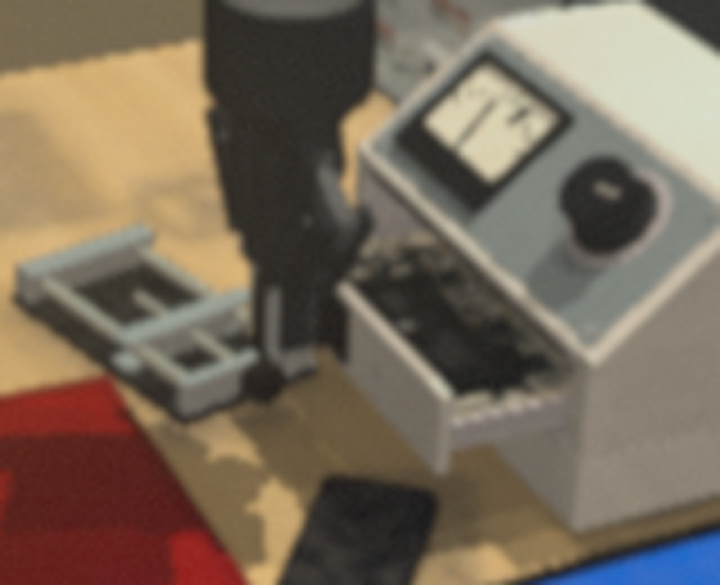

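Request:
drive_tool(
  deltas=[
    {"dx": 0.008, "dy": -0.0003, "dz": 0, "rx": 0, "ry": 0, "rz": 0, "jaw": 0},
    {"dx": 0.01, "dy": -0.0004, "dz": 0, "rx": 0, "ry": 0, "rz": 0, "jaw": 0},
    {"dx": 0.01, "dy": -0.0004, "dz": 0, "rx": 0, "ry": 0, "rz": 0, "jaw": 0},
    {"dx": 0.01, "dy": -0.0004, "dz": 0, "rx": 0, "ry": 0, "rz": 0, "jaw": 0},
    {"dx": 0.01, "dy": -0.0004, "dz": 0, "rx": 0, "ry": 0, "rz": 0, "jaw": 0},
    {"dx": 0.006, "dy": -0.0002, "dz": 0, "rx": 0, "ry": 0, "rz": 0, "jaw": 0},
    {"dx": 0, "dy": 0, "dz": 0, "rx": 0, "ry": 0, "rz": 0, "jaw": 0},
  ],
)

```text
time: 9.72
eef_pos: [0.5448, -0.1605, 0.0884]
tcp_rot: [0.022, 1.0, -0.0, 0.0]
contact_force: [0.3, 1.0, -2.2]
opening: 0.126
```

Run:
```python
from h import *
s,im=snap('scene','s4'); print(s['eef_pos'],s['contact_force'],s['wrist_torque'])
cv2.imwrite('pics/s4z.png',cv2.resize(im[180:310,220:380,::-1],None,fx=4.5,fy=4.5,interpolation=cv2.INTER_CUBIC))
```

```text
[ 0.54484177 -0.16047938  0.08838576] [ 0.25843465  0.97194785 -2.16378531] [-0.01348942  0.15245632 -0.03881437]
```

View pics/s4z.png

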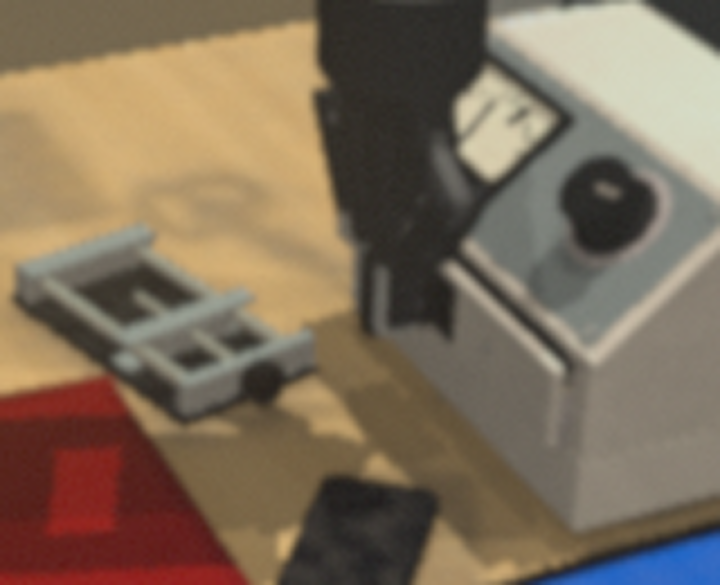

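Request:
drive_tool(
  deltas=[
    {"dx": 0.005, "dy": -0.0002, "dz": -0.0005, "rx": 0, "ry": 0, "rz": 0, "jaw": 0},
    {"dx": 0, "dy": 0, "dz": -0.001, "rx": 0, "ry": 0, "rz": 0, "jaw": 0},
    {"dx": 0, "dy": 0, "dz": 0, "rx": 0, "ry": 0, "rz": 0, "jaw": 0},
  ],
)

```text
time: 10.15
eef_pos: [0.5495, -0.1607, 0.087]
tcp_rot: [0.022, 1.0, -0.0, 0.0]
contact_force: [-0.4, -0.8, -1.7]
opening: 0.118
```

Request:
drive_tool(
  deltas=[
    {"dx": 0.001, "dy": 0, "dz": -0.001, "rx": 0, "ry": 0, "rz": 0, "jaw": 0},
    {"dx": 0, "dy": 0, "dz": 0, "rx": 0, "ry": 0, "rz": 0, "jaw": 0},
  ],
)

```text
time: 10.4
eef_pos: [0.5503, -0.1608, 0.0866]
tcp_rot: [0.022, 1.0, -0.0, -0.0]
contact_force: [-4.9, 0.3, 3.8]
opening: 0.117
```

Request:
drive_tool(
  deltas=[
    {"dx": 0.001, "dy": 0, "dz": 0.0006, "rx": 0, "ry": 0, "rz": 0, "jaw": 0},
    {"dx": 0.002, "dy": -0.0001, "dz": 0, "rx": 0, "ry": 0, "rz": 0, "jaw": 0},
    {"dx": 0, "dy": 0, "dz": 0, "rx": 0, "ry": 0, "rz": 0, "jaw": 0},
  ],
)

```text
time: 10.78
eef_pos: [0.5535, -0.1608, 0.0866]
tcp_rot: [0.022, 1.0, -0.0, 0.0]
contact_force: [-3.1, 1.1, 2.6]
opening: 0.117
```

Request:
drive_tool(
  deltas=[
    {"dx": 0.002, "dy": -0.0001, "dz": 0, "rx": 0, "ry": 0, "rz": 0, "jaw": 0},
    {"dx": 0, "dy": 0, "dz": 0, "rx": 0, "ry": 0, "rz": 0, "jaw": 0},
  ],
)

```text
time: 11.02
eef_pos: [0.5536, -0.1608, 0.0866]
tcp_rot: [0.021, 1.0, 0.0, -0.003]
contact_force: [-11.1, 0.6, 8.0]
opening: 0.118
```

Run:
```python
from h import *
s,im=snap('scene','s5'); print(s['eef_pos'],s['contact_force'],s['wrist_torque'])
a=cv2.resize(im[200:310,270:370,::-1],None,fx=4,fy=4,interpolation=cv2.INTER_CUBIC)
s,im=snap('top','t5')
b=cv2.resize(im[165:215,285:395,::-1],None,fx=6,fy=6,interpolation=cv2.INTER_CUBIC)
cv2.imwrite('pics/s5z.png',a);cv2.imwrite('pics/t5z.png',b)
```

```text
[ 0.5536157  -0.16077051  0.08660372] [-11.10461736   0.59155333   7.95201372] [-0.12208379  1.2105264  -0.0227856 ]
```

View pics/s5z.png

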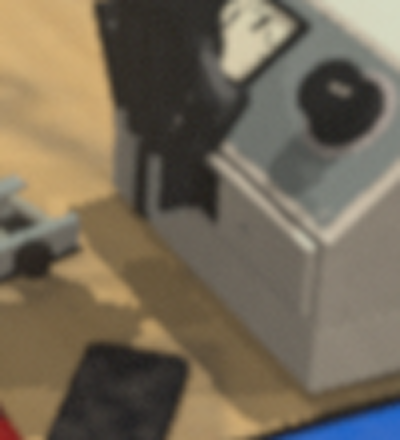

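View pics/t5z.png

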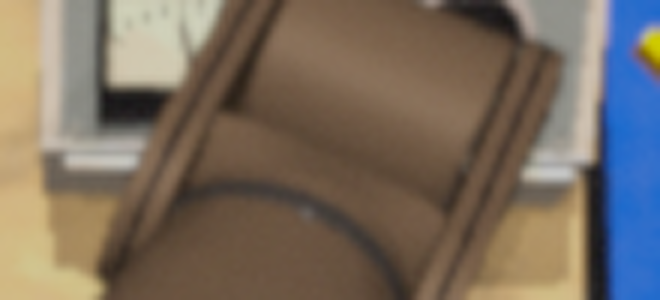

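Request:
drive_tool(
  deltas=[
    {"dx": 0.001, "dy": 0, "dz": 0.0005, "rx": 0, "ry": 0, "rz": 0, "jaw": 0},
    {"dx": 0, "dy": 0, "dz": 0, "rx": 0, "ry": 0, "rz": 0, "jaw": 0},
  ],
)

```text
time: 11.38
eef_pos: [0.5536, -0.1608, 0.0866]
tcp_rot: [0.021, 1.0, 0.0, -0.004]
contact_force: [-13.0, 0.0, 7.1]
opening: 0.118
```

Request:
drive_tool(
  deltas=[
    {"dx": -0.002, "dy": 0, "dz": 0, "rx": 0, "ry": 0, "rz": 0, "jaw": 0},
    {"dx": 0, "dy": 0, "dz": 0, "rx": 0, "ry": 0, "rz": 0, "jaw": 0.015},
    {"dx": 0, "dy": 0, "dz": 0, "rx": 0, "ry": 0, "rz": 0, "jaw": 0.03},
    {"dx": 0, "dy": 0, "dz": 0, "rx": 0, "ry": 0, "rz": 0, "jaw": 0.03},
  ],
)

```text
time: 11.88
eef_pos: [0.5549, -0.1608, 0.0871]
tcp_rot: [0.022, 1.0, -0.0, 0.0]
contact_force: [0.8, 0.8, -1.1]
opening: 0.349
```

Request:
drive_tool(
  deltas=[
    {"dx": 0, "dy": 0, "dz": 0.01, "rx": 0, "ry": 0, "rz": 0, "jaw": 0.03},
    {"dx": 0, "dy": 0, "dz": 0.02, "rx": 0, "ry": 0, "rz": 0, "jaw": 0.03},
    {"dx": -0.01, "dy": 0, "dz": 0.03, "rx": 0, "ry": 0, "rz": 0, "jaw": 0.03},
    {"dx": -0.02, "dy": 0, "dz": 0.03, "rx": 0, "ry": 0, "rz": 0, "jaw": 0.03},
    {"dx": -0.03, "dy": 0, "dz": 0.03, "rx": 0, "ry": 0, "rz": 0, "jaw": 0.03},
    {"dx": -0.03, "dy": 0, "dz": 0.03, "rx": 0, "ry": 0, "rz": 0, "jaw": 0.03},
    {"dx": 0, "dy": 0, "dz": 0, "rx": 0, "ry": 0, "rz": 0, "jaw": 0.03},
    {"dx": 0, "dy": 0, "dz": 0, "rx": 0, "ry": 0, "rz": 0, "jaw": 0.03},
  ],
)

```text
time: 12.88
eef_pos: [0.4646, -0.1608, 0.2375]
tcp_rot: [0.022, 1.0, -0.0, 0.001]
contact_force: [0.0, -0.1, 0.9]
opening: 0.351
```

Run:
```python
from h import *
s,im=snap('scene','s6'); print(s['eef_pos'],s['contact_force'],s['qpos'])
a=cv2.resize(im[180:310,270:400,::-1],None,fx=4.5,fy=4.5,interpolation=cv2.INTER_CUBIC)
cv2.imwrite('pics/s6z.png',a); snap('wrist','w6')
```

```text
[ 0.46462714 -0.1608398   0.23753906] [ 0.00494418 -0.13320928  0.91801915] [-5.40022032e-01 -1.09931862e-01  2.03662725e+00  1.82970411e-04
  1.21328311e+00 -2.06719102e+00]
```

View pics/s6z.png

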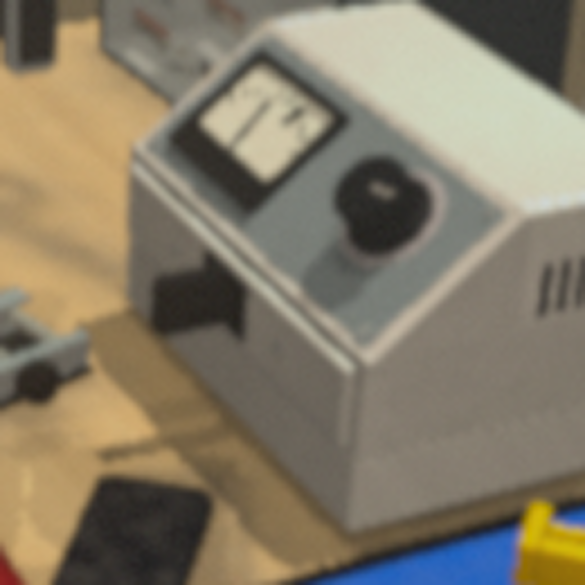

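View pics/w6.png

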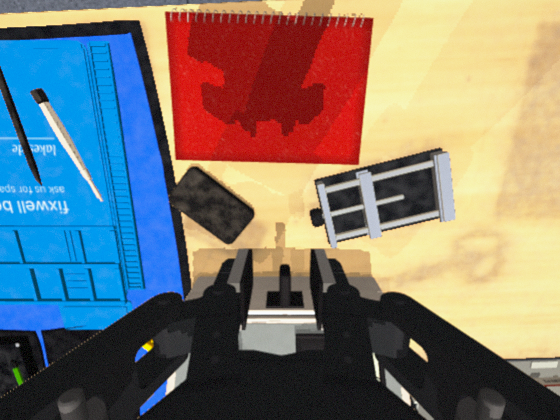

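Run:
```python
from h import *
s,im=snap('top','t6'); c=cam('top')
cv2.imwrite('pics/t6z.png',cv2.resize(im[120:215,285:395,::-1],None,fx=6,fy=6,interpolation=cv2.INTER_CUBIC))
R=Ro.from_euler('z',-2.3,degrees=True).as_matrix(); n=R@[-.616,0,.788]; u=R@[.788,0,.616]; P0=np.array([.583,-.1635,.094])
z=lambda p: np.array(p,float)/6.5+[285-.42,115-.42]
k=onplane(c,z([[510,372]]),P0+.018*n,n)[0]-.018*n
print('knob panel pt',k.round(4),'along',(k-P0)@u,'lat',(k-P0)@R[:,1],'n',n.round(4))
cs=cam('scene')
zs=lambda p: np.array(p,float)/4.5+[270-.39,180-.39]
k2=onplane(cs,zs([[383,205]]),P0+.016*n,n)[0]-.016*n; print(k2.round(4),(k2-P0)@u,(k2-P0)@R[:,1])
d=k+.12*n-s['eef_pos'];print('to hover',d.round(4)); print(ctrl.tips_ahead)
```

```text
knob panel pt [ 0.6271 -0.2215  0.1303] along 0.05893902854200512 lat -0.05615248959688756 n [-0.6155  0.0247  0.788 ]
[ 0.6255 -0.2291  0.1293] 0.057287050622344945 -0.06379247347343787
to hover [ 0.0889 -0.058  -0.0112]
0.025
```

View pics/t6z.png

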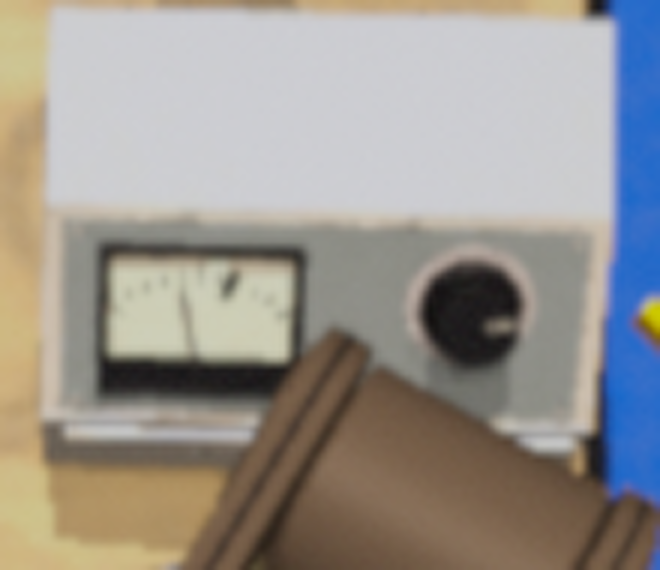

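Request:
drive_tool(
  deltas=[
    {"dx": 0.008, "dy": -0.01, "dz": 0.01, "rx": -0.25, "ry": -6.3, "rz": 0, "jaw": 0.06},
    {"dx": 0.013, "dy": -0.01, "dz": 0.005, "rx": -0.25, "ry": -6.3, "rz": 0, "jaw": 0.07},
    {"dx": 0.017, "dy": -0.01, "dz": 0, "rx": -0.25, "ry": -6.3, "rz": 0, "jaw": 0.07},
    {"dx": 0.017, "dy": -0.01, "dz": -0.005, "rx": -0.25, "ry": -6.3, "rz": 0, "jaw": 0.07},
    {"dx": 0.017, "dy": -0.01, "dz": -0.01, "rx": -0.25, "ry": -6.4, "rz": 0, "jaw": 0.07},
    {"dx": 0.017, "dy": -0.008, "dz": -0.011, "rx": -0.25, "ry": -6.4, "rz": 0, "jaw": 0.07},
    {"dx": 0, "dy": 0, "dz": 0, "rx": 0, "ry": 0, "rz": 0, "jaw": 0.07},
    {"dx": 0, "dy": 0, "dz": 0, "rx": 0, "ry": 0, "rz": 0, "jaw": 0.07},
  ],
)

```text
time: 14.02
eef_pos: [0.5535, -0.2186, 0.2258]
tcp_rot: [0.02, 0.946, -0.005, 0.325]
contact_force: [-0.1, -0.9, 0.8]
opening: 0.82
```

Run:
```python
from h import *
s,im=snap('wrist','w7'); print(s['eef_pos'],s['qpos'].round(3)); print(Ro.from_quat(s['tcp_rot']).as_matrix().round(4))
print(proj(cam('wrist',s),[[.627,-.222,.130]]))
```

```text
[ 0.55345478 -0.218606    0.22578693] [-0.692 -0.101  2.143  0.66   0.655 -2.661]
[[-0.7881  0.0421  0.6141]
 [ 0.0351  0.9991 -0.0234]
 [-0.6145  0.0031 -0.7889]]
[[280.0860852  210.76581676]]
```

View pics/w7.png

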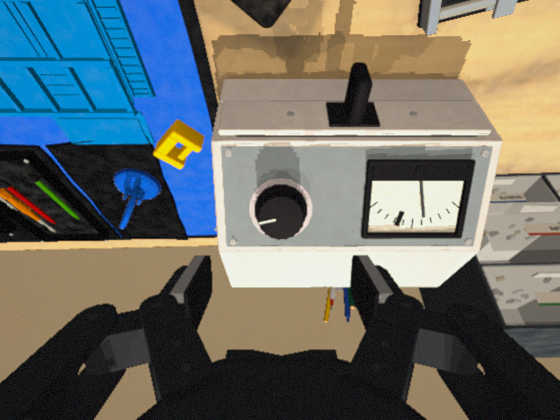

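Run:
```python
import cv2
a=cv2.imread('pics/w7.png')
cv2.imwrite('pics/z7.png',cv2.resize(a[140:255,210:320],None,fx=5,fy=5,interpolation=cv2.INTER_CUBIC))
cv2.imwrite('pics/z8.png',cv2.resize(a[150:250,355:480],None,fx=6,fy=6,interpolation=cv2.INTER_CUBIC))
```

```text
(no output)
```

View pics/z7.png

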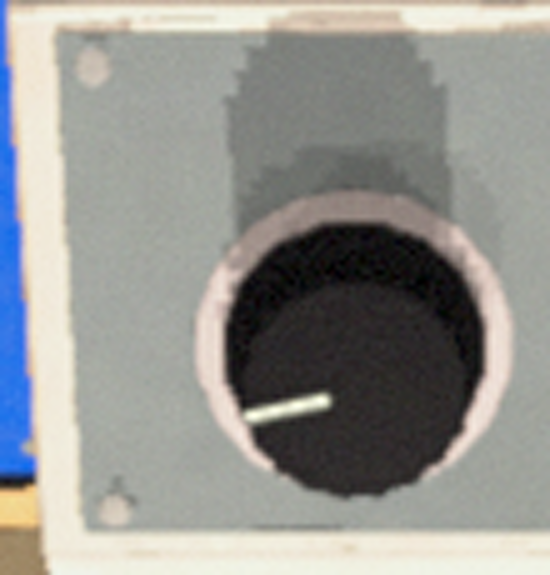

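View pics/z8.png

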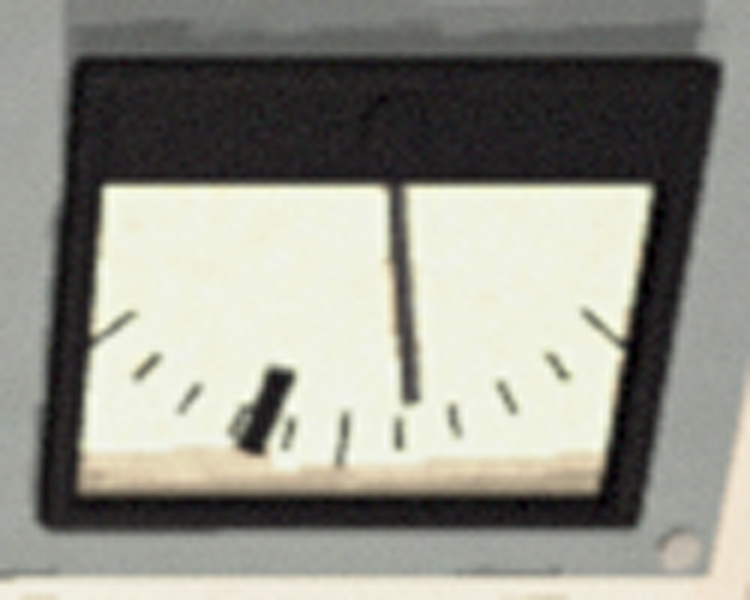

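```bash
cat > dial.py <<'E'
from h import *
R=Ro.from_euler('z',-2.3,degrees=True).as_matrix(); n=R@[-.616,0,.788]; u=R@[.788,0,.616]; P0=np.array([.583,-.1635,.094])
def pc(c,uv,h=0):
    k=onplane(c,uv,P0+h*n,n); return np.c_[-(k-P0)@R[:,1],(k-P0)@u]  # right, up on panel
def ang(c,seg):  # inner,outer -> clockwise from up
    a,b=pc(c,seg); d=b-a; return np.arctan2(d[0],d[1])
E
python3 - <<'E'
from dial import *
s=ctrl.get_state(); c=cam('wrist',s)
z8=lambda p: np.array(p,float)/6+[355-.42,150-.42]
for nm,sg in dict(left=[(585,312),(625,347)],right=[(130,315),(88,345)],mid=[(346,415),(340,465)],mark=[(283,370),(253,450)],needle=[(396,185),(412,400)]).items(): print(nm,ang(c,z8(sg)).round(3),pc(c,z8(sg)).round(4).tolist())
z7=lambda p: np.array(p,float)/5+[210-.4,140-.4]
sk=pc(c,z7([[195,345],[513,345],[355,190]]),.002); print('skirt L R bottom',sk.round(4))
tp=pc(c,z7([[245,385],[470,385],[358,285],[358,495]]),.026); print('top',tp.round(4))
E
```

```text
left -0.9 [[-0.086, 0.0519], [-0.0923, 0.057]]
right 0.903 [[-0.0231, 0.0522], [-0.0176, 0.0566]]
mid -0.009 [[-0.0547, 0.0669], [-0.0548, 0.0744]]
mark 0.241 [[-0.0451, 0.0603], [-0.0422, 0.0721]]
needle -0.201 [[-0.0575, 0.0341], [-0.0637, 0.0647]]
skirt L R bottom [[0.083  0.0571]
 [0.0302 0.0572]
 [0.0564 0.0312]]
top [[0.073  0.0564]
 [0.0391 0.0565]
 [0.0559 0.0409]
 [0.056  0.0742]]
```

Run:
```python
from dial import *
s=ctrl.get_state(); k=P0-.056*R[:,1]+.0573*u
for h in (.06,.031): print(h,(k+h*n-s['eef_pos']).round(4))
```

```text
0.06 [ 0.0352 -0.001  -0.05  ]
0.031 [ 0.0531 -0.0018 -0.0728]
```

Request:
drive_tool(
  squeeze=40,
  deltas=[
    {"dx": 0.0152, "dy": 0, "dz": -0.02, "rx": 0, "ry": 0, "rz": 0, "jaw": 0.065},
    {"dx": 0.02, "dy": -0.001, "dz": -0.03, "rx": 0, "ry": 0, "rz": 0, "jaw": 0.06},
    {"dx": 0.009, "dy": -0.0004, "dz": -0.0114, "rx": 0, "ry": 0, "rz": 0, "jaw": 0.06},
    {"dx": 0.006, "dy": -0.0002, "dz": -0.008, "rx": 0, "ry": 0, "rz": 0, "jaw": 0.06},
    {"dx": 0.0029, "dy": -0.0002, "dz": -0.0034, "rx": 0, "ry": 0, "rz": 0, "jaw": 0.06},
    {"dx": 0, "dy": 0, "dz": 0, "rx": 0, "ry": 0, "rz": 0, "jaw": 0.045},
    {"dx": 0, "dy": 0, "dz": 0, "rx": 0, "ry": 0, "rz": 0, "jaw": 0.042},
    {"dx": 0, "dy": 0, "dz": 0, "rx": 0, "ry": 0, "rz": 0, "jaw": 0.042},
  ],
)

```text
time: 15.08
eef_pos: [0.6064, -0.2208, 0.1538]
tcp_rot: [0.021, 0.945, -0.006, 0.326]
contact_force: [0.6, 0.6, 0.2]
opening: 0.492
```

Run:
```python
from dial import *
s,im=snap('wrist','w8'); print(s['eef_pos'],s['contact_force'],s['opening'])
k=P0-.056*R[:,1]+.0573*u; d=s['eef_pos']-k; print(d@n,d@u,d@R[:,1])
```

```text
[ 0.60644064 -0.22079107  0.15376528] [0.5874558  0.551423   0.20237018] 0.49222550233928253
0.03125093793975794 -0.00023940017032018967 -0.00030420423588865125
```

View pics/w8.png

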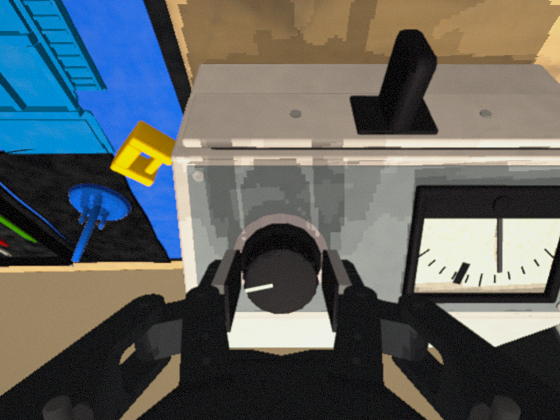

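Request:
drive_tool(
  squeeze=40,
  deltas=[
    {"dx": 0, "dy": 0, "dz": 0, "rx": 0, "ry": 0, "rz": 0, "jaw": 0.025},
    {"dx": 0, "dy": 0, "dz": 0, "rx": 0, "ry": 0, "rz": 0, "jaw": 0.025},
    {"dx": 0, "dy": 0, "dz": 0, "rx": 0, "ry": 0, "rz": 0, "jaw": 0.025},
    {"dx": 0, "dy": 0, "dz": 0, "rx": 3.07, "ry": -0.12, "rz": -3.94, "jaw": 0.025},
    {"dx": 0, "dy": 0, "dz": 0, "rx": 3.07, "ry": -0.12, "rz": -3.94, "jaw": 0.025},
    {"dx": 0, "dy": 0, "dz": 0, "rx": 3.07, "ry": -0.12, "rz": -3.94, "jaw": 0.025},
    {"dx": 0, "dy": 0, "dz": 0, "rx": 3.07, "ry": -0.12, "rz": -3.94, "jaw": 0.025},
    {"dx": 0, "dy": 0, "dz": 0, "rx": 3.07, "ry": -0.12, "rz": -3.94, "jaw": 0.025},
    {"dx": 0, "dy": 0, "dz": 0, "rx": 3.07, "ry": -0.12, "rz": -3.94, "jaw": 0.025},
    {"dx": 0, "dy": 0, "dz": 0, "rx": 3.07, "ry": -0.12, "rz": -3.94, "jaw": 0.025},
    {"dx": 0, "dy": 0, "dz": 0, "rx": 3.07, "ry": -0.12, "rz": -3.94, "jaw": 0.025},
    {"dx": 0, "dy": 0, "dz": 0, "rx": 3.07, "ry": -0.12, "rz": -3.94, "jaw": 0.025},
    {"dx": 0, "dy": 0, "dz": 0, "rx": 3.07, "ry": -0.12, "rz": -3.94, "jaw": 0.025},
    {"dx": 0, "dy": 0, "dz": 0, "rx": 0, "ry": 0, "rz": 0, "jaw": 0.025},
  ],
)

```text
time: 16.88
eef_pos: [0.6062, -0.2212, 0.1538]
tcp_rot: [0.418, 0.848, 0.131, 0.298]
contact_force: [-6.1, 0.1, 4.0]
opening: 0.385
```

Run:
```python
from dial import *
s,im=snap('wrist','w9'); print(s['eef_pos'],s['contact_force'],s['opening'],s['qpos'].round(2))
snap('top','t9')
```

```text
[ 0.60619349 -0.22117463  0.15381483] [-6.07950183  0.08432182  3.97750565] 0.3851729943928653 [-0.63  0.12  2.07  0.78  0.5  -1.89]
```

View pics/w9.png

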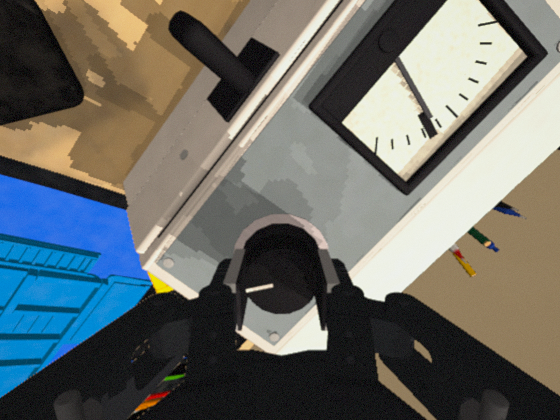

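View pics/t9.png

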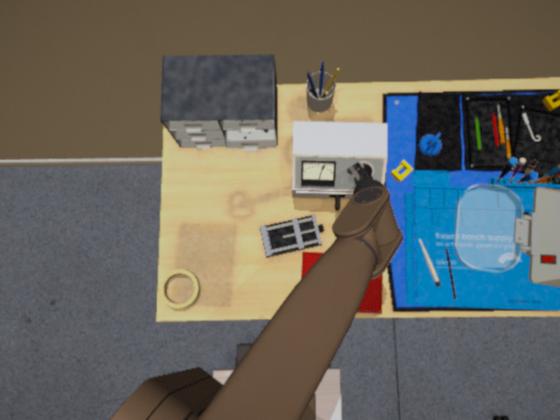

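Run:
```python
import cv2
a=cv2.imread('pics/w9.png')
cv2.imwrite('pics/z9.png',cv2.resize(a[20:160,370:510],None,fx=5,fy=5,interpolation=cv2.INTER_CUBIC))
```

```text
(no output)
```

View pics/z9.png

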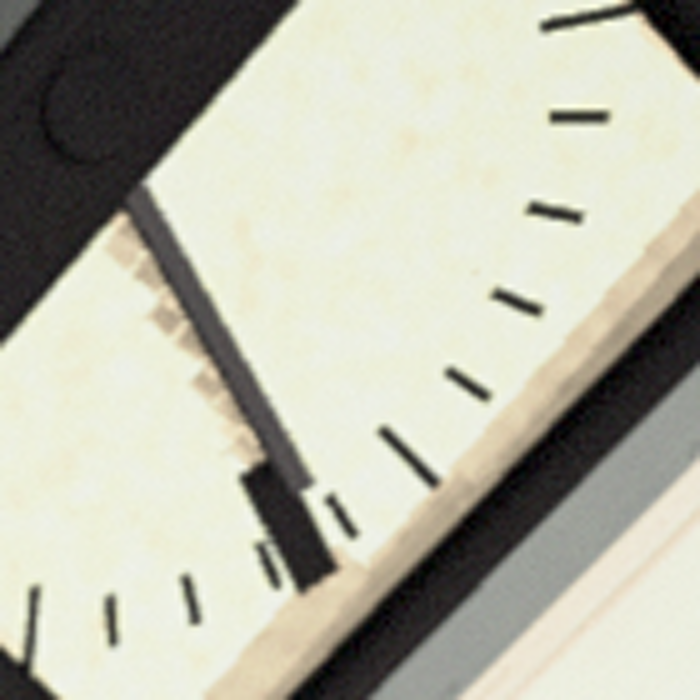

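Run:
```python
from dial import *
s=ctrl.get_state(); c=cam('wrist',s)
z=lambda p: np.array(p,float)/5+[370-.4,20-.4]
for nm,sg in dict(left=[(545,27),(635,8)],right=[(37,588),(25,665)],mid=[(380,428),(435,485)],t105=[(330,497),(352,535)],t1225=[(260,545),(278,585)],mark=[(257,471),(318,580)],needle=[(138,190),(303,485)]).items(): print(nm,ang(c,z(sg)).round(3),pc(c,z(sg)).round(4).tolist())
for h in (0,.003,.005): print(h,pc(c,z([(138,190),(303,485)]),h).round(4).tolist())
print(pc(c,z([(95,108)])))
```

```text
left -0.885 [[-0.086, 0.0512], [-0.092, 0.0561]]
right 0.942 [[-0.0233, 0.0511], [-0.0173, 0.0555]]
mid 0.008 [[-0.0545, 0.0655], [-0.0545, 0.0735]]
t105 0.229 [[-0.0473, 0.0666], [-0.0463, 0.0709]]
t1225 0.333 [[-0.04, 0.0648], [-0.0386, 0.0689]]
mark 0.249 [[-0.0444, 0.0595], [-0.0414, 0.0716]]
needle 0.245 [[-0.054, 0.0331], [-0.0464, 0.0638]]
0 [[-0.054, 0.0331], [-0.0464, 0.0638]]
0.003 [[-0.0529, 0.0327], [-0.0454, 0.0628]]
0.005 [[-0.0522, 0.0324], [-0.0448, 0.062]]
[[-0.05619402  0.02536414]]
```

Request:
drive_tool(
  deltas=[
    {"dx": 0, "dy": 0, "dz": 0, "rx": 1.07, "ry": -0.04, "rz": -1.38, "jaw": 0.025},
    {"dx": 0, "dy": 0, "dz": 0, "rx": 1.07, "ry": -0.04, "rz": -1.38, "jaw": 0.025},
    {"dx": 0, "dy": 0, "dz": 0, "rx": 0, "ry": 0, "rz": 0, "jaw": 0.025},
    {"dx": 0, "dy": 0, "dz": 0, "rx": 0, "ry": 0, "rz": 0, "jaw": 0.025},
    {"dx": 0, "dy": 0, "dz": 0, "rx": 0, "ry": 0, "rz": 0, "jaw": 0.045},
    {"dx": 0, "dy": 0, "dz": 0, "rx": 0, "ry": 0, "rz": 0, "jaw": 0.06},
    {"dx": 0, "dy": 0, "dz": 0, "rx": 0, "ry": 0, "rz": 0, "jaw": 0.06},
    {"dx": -0.006, "dy": 0.0002, "dz": 0.008, "rx": 0, "ry": 0, "rz": 0, "jaw": 0.06},
    {"dx": -0.012, "dy": 0.0004, "dz": 0.016, "rx": 0, "ry": 0, "rz": 0, "jaw": 0.06},
    {"dx": -0.015, "dy": 0.0005, "dz": 0.02, "rx": 0, "ry": 0, "rz": 0, "jaw": 0.06},
    {"dx": -0.015, "dy": 0.0005, "dz": 0.02, "rx": 0, "ry": 0, "rz": 0, "jaw": 0.06},
    {"dx": 0, "dy": 0, "dz": 0, "rx": 0, "ry": 0, "rz": 0, "jaw": 0.06},
    {"dx": 0, "dy": 0, "dz": 0, "rx": 0, "ry": 0, "rz": 0, "jaw": 0.06},
  ],
)

```text
time: 18.6
eef_pos: [0.5583, -0.2189, 0.2169]
tcp_rot: [0.444, 0.835, 0.141, 0.293]
contact_force: [-0.3, -0.7, -1.0]
opening: 0.703
```

Run:
```python
from dial import *
s,im=snap('wrist','w10'); print(s['eef_pos'],s['contact_force'])
uv=proj(cam('wrist',s),[P0+.0545*R[:,1]+.05*u])[0].astype(int); print(uv)
x,y=max(uv[0]-65,0),max(uv[1]-65,0)
a=cv2.resize(im[y:y+130,x:x+130,::-1],None,fx=5,fy=5,interpolation=cv2.INTER_CUBIC); cv2.imwrite('pics/z10.png',a); print(x,y)
```

```text
[ 0.55834554 -0.21889901  0.21687077] [-0.31090124 -0.6662052  -0.97577809]
[363  90]
298 25
```

View pics/z10.png

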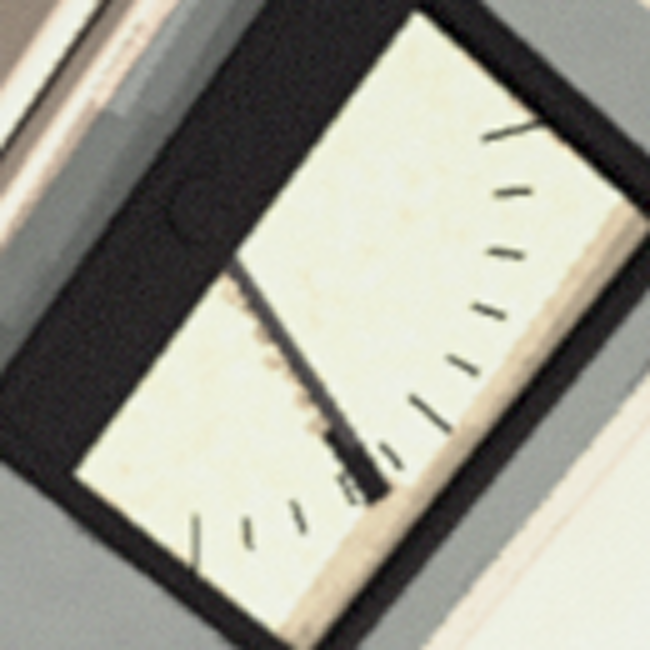

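View pics/w10.png

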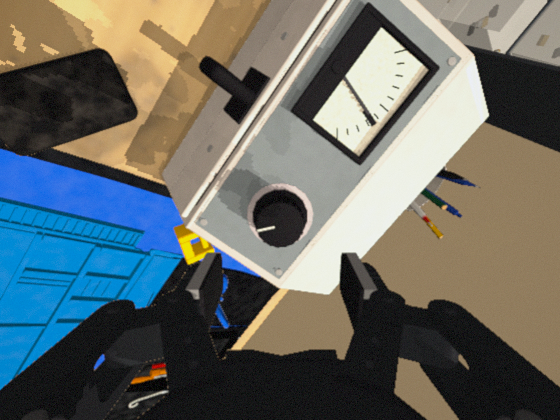

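Run:
```python
from dial import *
s=ctrl.get_state(); c=cam('wrist',s)
z=lambda p: np.array(p,float)/5+[298-.4,25-.4]
for nm,sg in dict(left=[(485,138),(540,122)],right=[(196,515),(194,567)],mid=[(411,398),(448,430)],mark=[(336,436),(378,497)],needle=[(236,262),(350,442)]).items(): print(nm,ang(c,z(sg)).round(3),pc(c,z(sg)).round(4).tolist())
for h in (.003,.004,.005): 
  p=pc(c,z([(236,262),(350,442)]),h)-[-.0545,.0249]; print(h,np.arctan2(p[:,0],p[:,1]))
s2,im=snap('top','t10')
cv2.imwrite('pics/t10z.png',cv2.resize(im[115:215,285:395,::-1],None,fx=6,fy=6,interpolation=cv2.INTER_CUBIC))
snap('scene','s10')
```

```text
left -0.897 [[-0.0857, 0.0506], [-0.0916, 0.0553]]
right 0.923 [[-0.0232, 0.0503], [-0.0172, 0.0548]]
mid 0.014 [[-0.0542, 0.065], [-0.0541, 0.0723]]
mark 0.259 [[-0.0439, 0.0597], [-0.041, 0.0703]]
needle 0.294 [[-0.0532, 0.033], [-0.0444, 0.0619]]
0.003 [0.2488974 0.2842463]
0.004 [0.27808353 0.29046791]
0.005 [0.30737552 0.29673721]
```

View pics/t10z.png

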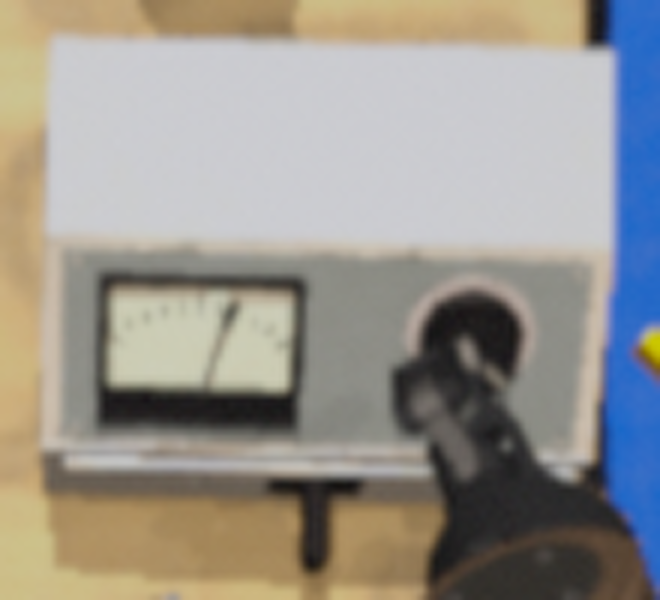

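View pics/s10.png

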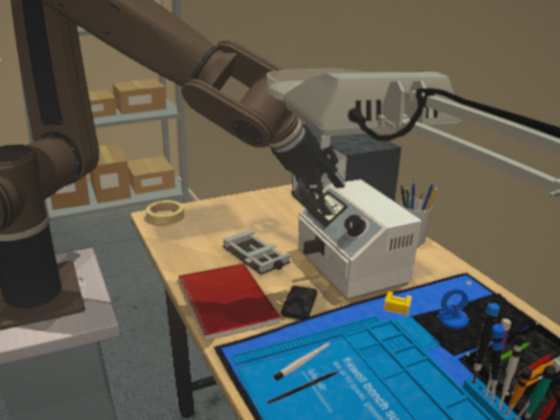

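Run:
```python
import cv2
a=cv2.imread('pics/w7.png')
l=cv2.resize(a[115:160,210:310],None,fx=7,fy=6,interpolation=cv2.INTER_CUBIC)
r=cv2.resize(a[115:160,405:505],None,fx=7,fy=6,interpolation=cv2.INTER_CUBIC)
import numpy as np; cv2.imwrite('pics/z11.png',np.vstack([l,r]))
```

```text
(no output)
```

View pics/z11.png

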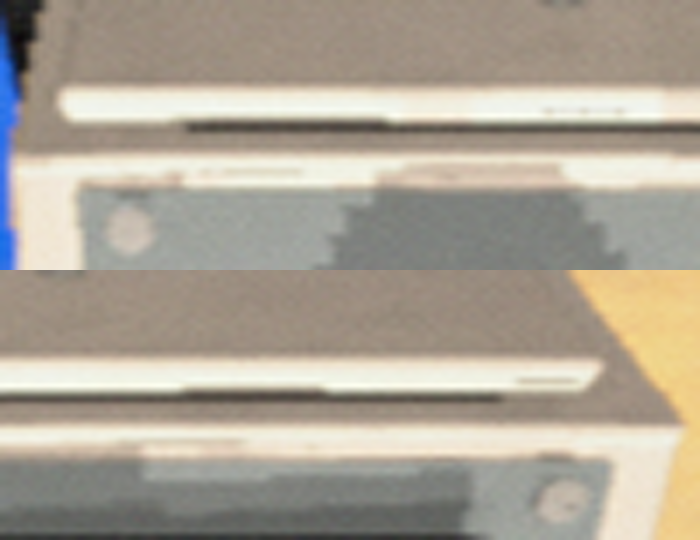

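Run:
```python
from dial import *
# reconstruct w7 pose
s=dict(eef_pos=np.array([.55345478,-.218606,.22578693]),tcp_rot=Ro.from_matrix([[-.7881,.0421,.6141],[.0351,.9991,-.0234],[-.6145,.0031,-.7889]]).as_quat())
c=cam('wrist',s)
f=lambda x,y,o: (x/7+o-.43,y/6+115-.42)
fe=[f(60,90,210),f(603,90,405)]; be=[f(62,123,210),f(588,120,405)]; pe=[f(12,153,210),f(682,155,405)]
for nm,e,zs in(('front',fe,(.084,.086,.088,.09)),('back',be,(.086,.088,.09)),('panel',pe,(.09,.092,.094,.096))):
  for zz in zs:
    q=onz(c,e,zz); print(nm,zz,q[:,:2].round(4).tolist(),np.linalg.norm(q[0]-q[1]).round(4),'depth from P0',((q-P0)@R[:,0]).round(4))
```

```text
front 0.084 [[0.5776, -0.2694], [0.5872, -0.0517]] 0.2179 depth from P0 [-0.0011 -0.0003]
front 0.086 [[0.576, -0.2688], [0.5855, -0.0534]] 0.2156 depth from P0 [-0.0027 -0.0019]
front 0.088 [[0.5744, -0.2682], [0.5838, -0.0551]] 0.2133 depth from P0 [-0.0044 -0.0036]
front 0.09 [[0.5728, -0.2676], [0.5821, -0.0568]] 0.211 depth from P0 [-0.006  -0.0052]
back 0.086 [[0.5815, -0.2698], [0.5906, -0.0525]] 0.2175 depth from P0 [0.0028 0.0031]
back 0.088 [[0.5798, -0.2692], [0.5888, -0.0542]] 0.2152 depth from P0 [0.0011 0.0014]
back 0.09 [[0.5782, -0.2686], [0.587, -0.0559]] 0.2129 depth from P0 [-0.0006 -0.0003]
panel 0.09 [[0.583, -0.2754], [0.5936, -0.0419]] 0.2337 depth from P0 [0.0045 0.0057]
panel 0.092 [[0.5812, -0.2747], [0.5918, -0.0438]] 0.2311 depth from P0 [0.0027 0.004 ]
panel 0.094 [[0.5795, -0.274], [0.5899, -0.0457]] 0.2286 depth from P0 [0.001  0.0022]
panel 0.096 [[0.5778, -0.2733], [0.5881, -0.0475]] 0.226 depth from P0 [-0.0008  0.0004]
```

Run:
```python
from dial import *
s=dict(eef_pos=np.array([.55345478,-.218606,.22578693]),tcp_rot=Ro.from_matrix([[-.7881,.0421,.6141],[.0351,.9991,-.0234],[-.6145,.0031,-.7889]]).as_quat())
c=cam('wrist',s)
for d in (.0015,):
  for zz in (.094,.090,.086,.082): print('face',zz,((proj(c,[P0*[1,1,0]+[0,0,zz]+d*R[:,0]-.05*R[:,1]])[0]-[0,115-.42])*[1,6]).round(1))
  for zz in (.086,.09):
    for g in (0,.001,.002,.003): print('plate back',zz,g,((proj(c,[P0*[1,1,0]+[0,0,zz]+(d-g)*R[:,0]-.05*R[:,1]])[0]-[0,115-.42])*[1,6])[1].round(1), 'front',((proj(c,[P0*[1,1,0]+[0,0,zz]+(d-g-.006)*R[:,0]-.05*R[:,1]])[0]-[0,115-.42])*[1,6])[1].round(1))
s=ctrl.get_state(); print(s['eef_pos'],s['qpos'].round(2)); print(Ro.from_quat(s['tcp_rot']).as_rotvec(degrees=True))
Rt=Ro.from_quat(s['tcp_rot']); 
Rg=Ro.from_matrix(np.c_[-R[:,0],R[:,1],[0,0,-1]]); print('to level rotvec',(Rg*Rt.inv()).as_rotvec(degrees=True))
```

```text
face 0.094 [288.5 154.9]
face 0.09 [288.4 134.4]
face 0.086 [288.3 114.3]
face 0.082 [288.2  94.6]
plate back 0.086 0 114.3 front 78.0
plate back 0.086 0.001 108.3 front 71.9
plate back 0.086 0.002 102.4 front 65.6
plate back 0.086 0.003 96.3 front 59.4
plate back 0.09 0 134.4 front 98.2
plate back 0.09 0.001 128.5 front 92.0
plate back 0.09 0.002 122.5 front 85.8
plate back 0.09 0.003 116.5 front 79.5
[ 0.55833021 -0.21866986  0.215929  ] [-0.68 -0.08  2.14  0.67  0.63 -1.74]
[ 67.76961759 127.49850542  21.50735377]
to level rotvec [-16.32671176  35.71467433  51.65545908]
```

Request:
drive_tool(
  squeeze=30,
  deltas=[
    {"dx": -0.01, "dy": 0.007, "dz": 0.005, "rx": -2.04, "ry": 4.46, "rz": 6.46, "jaw": 0.03},
    {"dx": -0.01, "dy": 0.007, "dz": 0, "rx": -2.04, "ry": 4.46, "rz": 6.46, "jaw": 0},
    {"dx": -0.01, "dy": 0.007, "dz": 0, "rx": -2.04, "ry": 4.46, "rz": 6.46, "jaw": 0},
    {"dx": -0.01, "dy": 0.007, "dz": 0, "rx": -2.04, "ry": 4.46, "rz": 6.46, "jaw": 0},
    {"dx": -0.01, "dy": 0.007, "dz": 0, "rx": -2.04, "ry": 4.46, "rz": 6.46, "jaw": 0},
    {"dx": 0, "dy": 0.007, "dz": 0, "rx": -2.04, "ry": 4.46, "rz": 6.46, "jaw": 0},
    {"dx": 0, "dy": 0.008, "dz": 0, "rx": -2.04, "ry": 4.46, "rz": 6.46, "jaw": 0},
    {"dx": 0, "dy": 0.008, "dz": 0, "rx": -2.04, "ry": 4.46, "rz": 6.46, "jaw": 0},
    {"dx": 0, "dy": 0, "dz": -0.035, "rx": 0, "ry": 0, "rz": 0, "jaw": 0},
    {"dx": 0, "dy": 0, "dz": -0.04, "rx": 0, "ry": 0, "rz": 0, "jaw": 0},
    {"dx": 0, "dy": 0, "dz": -0.04, "rx": 0, "ry": 0, "rz": 0, "jaw": 0},
    {"dx": 0, "dy": 0, "dz": -0.02, "rx": 0, "ry": 0, "rz": 0, "jaw": 0},
    {"dx": 0, "dy": 0, "dz": 0, "rx": 0, "ry": 0, "rz": 0, "jaw": 0},
  ],
)

```text
time: 20.38
eef_pos: [0.5069, -0.16, 0.0843]
tcp_rot: [0.02, 1.0, 0.002, -0.002]
contact_force: [-0.1, 0.0, 0.6]
opening: -0.002
```

Run:
```python
from h import *
s,im=snap('wrist','w12'); print(s['eef_pos'],s['contact_force']);print(Ro.from_quat(s['tcp_rot']).as_matrix().round(3))
```

```text
[ 0.50694334 -0.15997759  0.08432233] [-0.09249136  0.0260508   0.61159257]
[[-0.999  0.039 -0.003]
 [ 0.039  0.999  0.004]
 [ 0.003  0.004 -1.   ]]
```

View pics/w12.png

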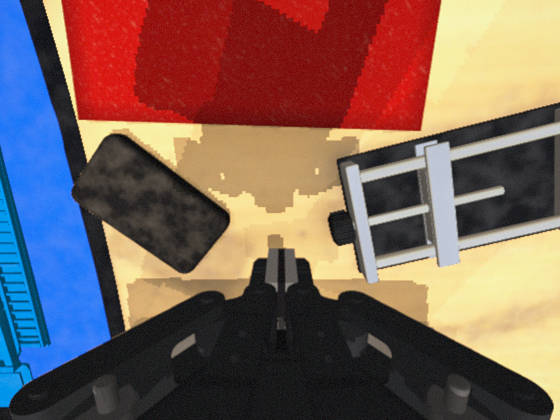

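Request:
drive_tool(
  deltas=[
    {"dx": 0.01, "dy": -0.0004, "dz": 0, "rx": 0, "ry": 0, "rz": 0, "jaw": 0},
    {"dx": 0.006, "dy": -0.0002, "dz": 0, "rx": 0, "ry": 0, "rz": 0, "jaw": 0},
    {"dx": 0.002, "dy": 0, "dz": 0, "rx": 0, "ry": 0, "rz": 0, "jaw": 0},
    {"dx": 0.002, "dy": 0, "dz": 0, "rx": 0, "ry": 0, "rz": 0, "jaw": 0},
    {"dx": 0, "dy": 0, "dz": 0, "rx": 0, "ry": 0, "rz": 0, "jaw": 0},
  ],
)

```text
time: 21.05
eef_pos: [0.5285, -0.1616, 0.0872]
tcp_rot: [0.02, 1.0, 0.001, 0.001]
contact_force: [0.4, 0.7, -0.3]
opening: -0.003
```

Request:
drive_tool(
  deltas=[
    {"dx": 0.002, "dy": 0, "dz": 0, "rx": 0, "ry": 0, "rz": 0, "jaw": 0},
    {"dx": 0, "dy": 0, "dz": 0, "rx": 0, "ry": 0, "rz": 0, "jaw": 0},
  ],
)

```text
time: 21.3
eef_pos: [0.5293, -0.1615, 0.0869]
tcp_rot: [0.019, 1.0, 0.001, -0.001]
contact_force: [-5.2, 0.2, 2.9]
opening: -0.001
```

Request:
drive_tool(
  deltas=[
    {"dx": 0.001, "dy": 0, "dz": 0, "rx": 0, "ry": 0, "rz": 0, "jaw": 0},
    {"dx": 0, "dy": 0, "dz": 0, "rx": 0, "ry": 0, "rz": 0, "jaw": 0},
  ],
)

```text
time: 21.55
eef_pos: [0.5294, -0.1615, 0.0869]
tcp_rot: [0.019, 1.0, 0.001, -0.002]
contact_force: [-8.9, -0.8, 5.7]
opening: -0.001
```

Request:
drive_tool(
  deltas=[
    {"dx": -0.005, "dy": 0, "dz": 0, "rx": 0, "ry": 0, "rz": 0, "jaw": 0},
    {"dx": -0.015, "dy": 0, "dz": 0, "rx": 0, "ry": 0, "rz": 0, "jaw": 0},
    {"dx": -0.02, "dy": 0, "dz": 0.02, "rx": 0, "ry": 0, "rz": 0, "jaw": 0},
    {"dx": -0.01, "dy": 0, "dz": 0.04, "rx": 0, "ry": 0, "rz": 0, "jaw": 0},
    {"dx": 0, "dy": 0.02, "dz": 0.04, "rx": 0, "ry": 0, "rz": 0, "jaw": 0},
    {"dx": 0, "dy": 0.04, "dz": 0.04, "rx": 0, "ry": 0, "rz": 0, "jaw": 0},
    {"dx": 0, "dy": 0.04, "dz": 0.04, "rx": 0, "ry": 0, "rz": 0, "jaw": 0},
    {"dx": 0, "dy": 0.04, "dz": 0.02, "rx": 0, "ry": 0, "rz": 0, "jaw": 0},
    {"dx": 0, "dy": 0.04, "dz": 0, "rx": 0, "ry": 0, "rz": 0, "jaw": 0},
    {"dx": 0, "dy": 0, "dz": 0, "rx": 0, "ry": 0, "rz": 0, "jaw": 0},
    {"dx": 0, "dy": 0, "dz": 0, "rx": 0, "ry": 0, "rz": 0, "jaw": 0},
  ],
)

```text
time: 22.92
eef_pos: [0.481, 0.0181, 0.2866]
tcp_rot: [0.02, 1.0, 0.0, 0.001]
contact_force: [-0.3, 0.2, 0.5]
opening: -0.001
```

Run:
```python
from h import *
s,im=snap('scene','s13'); print(s['eef_pos'],s['contact_force'])
a=cv2.resize(im[180:310,270:420,::-1],None,fx=3,fy=3,interpolation=cv2.INTER_CUBIC)
s,im=snap('top','t13'); b=cv2.resize(im[120:215,285:395,::-1],None,fx=4,fy=4.105,interpolation=cv2.INTER_CUBIC)[:390]
h=min(len(a),len(b)); cv2.imwrite('pics/f13.png',np.hstack([a[:h,:360],b[:h]]))
```

```text
[0.48098312 0.01813339 0.28663805] [-0.31203155  0.18568582  0.45553807]
```

View pics/f13.png

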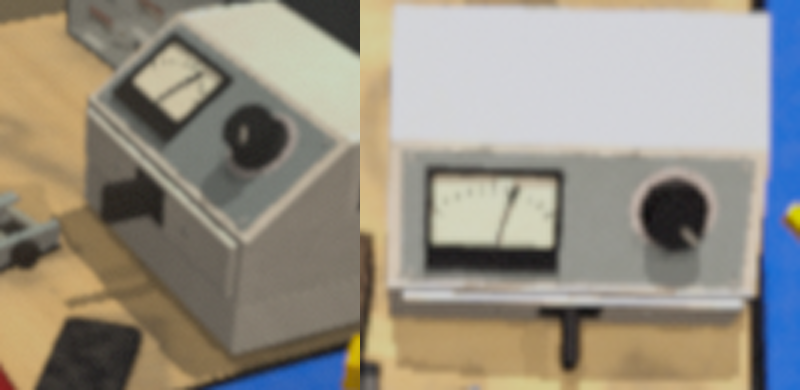

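The last pictures show the plate closed against the box, the needle on the thick mark and the robot clear of everything.

```bash
python3 -c "
from plant import workorder; print(workorder.sign_off())"
```

```text
the job is handed in; nothing more can be done
None
```

The tray is in the curing box with its front plate closed, the knob is turned so the needle sits on the thick mark, and the job is handed in at about 23 s. I gripped the tray by its tab and lifted it, slid it in along the box's axis, then released it. The knob went about 53.5° clockwise before I let go and backed off.

- **Tray seating:** A light push on the grip afterwards, reaching about 9 N, moved it no more than about 0.1 mm, so the tray is against its stop. In the images the plate looks parallel to the face. One wrist picture shows a thin dark line, about 1 px, above the plate; it could be a contact shadow or a gap of 1–2 mm. The push test argues against a gap.
- **Needle:** It reads about 1.16 rad (estimates 1.15–1.17), against the mark at 1.15 ± 0.05. The last top picture also shows it on the mark.
- **Phone:** I did not touch it. It was lying in the tray in the last picture before the tray went fully in, and it is hidden now.
- **Other things on the desk:** The arm touched nothing else. The case, tape, yellow block and other things look unmoved in the later pictures. I judged this by eye and did not measure it.
- **Forces:** The highest force I read, at the end of each move call, was about 15 N, while seating the tray.

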